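Load the burnishing tumbler and lock its lid

ROBOT

A 6-joint arm with a two-finger parallel gripper is mounted at the origin on the work surface. World frame = base frame: x ahead of the robot, y to its left, z up, the work surface at z = 0. Lengths are in m, angles in rad, forces in N, time in s.
With the tool pointing down it reaches from about 0.3 to 0.95 m from the base axis. Payload 3.1 kg.
Tool frame: the origin (TCP) lies on the centre line of the jaws, within the pads' length; the fingertips stand 14 mm ahead of it and the grasp point (between the pads) lies 5 mm behind it; z points along the fingers, y is the direction in which the jaws open and shut (so a half turn about z gives the same grasp; the last joint's range is limited). The gripper opens to 85 mm and grips with 20 to 120 N. Pads are 22 mm wide; open, the fingers measure 114 mm over their backs; the gripper's body (76 mm by 85 mm) begins 54 mm behind the grasp point. The pads swing forward as they close: fully open they stand 13 mm farther back than shut.
Start: joints at [1.205, 0.308, 1.634, -0, 1.2, -0.07], TCP at [0.182, 0.598, 0.245] pointing down, gripper open.
Joint ranges: [-3.06, 3.06], [-0.79, 1.96], [0.05, 2.63], [-1.19, 4.34], [0.05, 2.64], [-2.94, 2.94]. Speed limits (rad/s): [2.79, 2.79, 3.14, 3.14, 3.14, 3.14].

INTERFACE

Orientations are given as a rotation vector (axis times angle).
In Python, from workcell import state, capture, finish_job, spot_in, outline_of, place_of gives the robot as it stands.
- The arm moves only by the tool jog_arm, never from a script. Its argument "moves" is a list of rows, each a list of 5 numbers: the shift along the tool's x, y, z in units of 1 m (1.0 is 1 m), then the turn about the tool's z in units of 0.5 rad (1.0 is 0.5 rad), then the opening, from 0 (shut) to 1 (fully open). In form: [[dx, dy, dz, roll, jaw], ...]. A call has 1 to 8 rows; each row is the pose to reach, as a shift and turn from the pose commanded when the call began, along the tool's axes at that moment; what a row does not reach only later rows make up. A row lasts 1/12 s, in which the tool goes at most 41.7 mm and 7.16 degrees, less where a joint would pass 70% of its speed; a pose out of reach is approached as far as the arm can. A call with a number of a shift or a turn outside -1 to 1 is refused whole. A call with a gripper value outside its range is refused whole. The fingers move at their own pace and stop on an object; the grip force is fixed at half the most. Time passes only in rows, so rows that repeat a pose let the fingers close. It gives the time, the measured TCP pose, the force and the opening at its end, in the units of the state.
- state(): the state, without advancing time (a new reading comes with each control period).
- capture(name): name is "scene" or "top" or "wrist"; returns a dict with "color" (420x560x3 uint8, red, green, blue), "mtx" (3x3 intrinsics, pixels), "cam_to_world" (4x4, takes a point from camera to world coordinates); the wrist camera has in their place "T_tool_cam" (4x4, takes a point from camera to tool coordinates, whose origin is the TCP and whose axes are the flange's). Camera axes: x right, y down, z forward; pixel columns grow to the right and rows downward; lengths in m; the calibration is good to about 2 mm. A picture is of the moment at which its call begins: read the wrist's pose just before it. There is no depth.
- finish_job(): hands the job in, once; it reports no verdict.
Trained networks look in a picture, given as the dict that the camera call returned (one of the last four; its "shot" number tells which), for a name from the list of things; names that differ only in an ending like _2 or _b are one class to them, and where a whole thing is asked for, a point or a joint stands for the part that bears it (a point fixed in the world has none). Each returns a list of dicts, best first, with "conf" (0 to 1); they miss things now and then, are a little off and sometimes report something else, mostly with a low value. They report only what shows in the picture. A call takes as long as a camera call. They do not tell look-alikes from the thing itself.
- spot_in(picture, target): "rect" ([centre column, centre row, width, height] in pixels, round what is visible of it).
- outline_of(picture, target): "pixels" (420x560 bool, what is visible of it) and "rect" ([centre column, centre row, width, height] in pixels, round what is visible of it).
- place_of(picture, target): "location" ([row, column] in pixels: a listed point, or the origin of a listed thing).
The state is a dict: "t": time; "joints": joint angles; "dq": joint speeds; "joint_torque": joint torques, N m; "eef_pos": TCP position; "eef_rot": TCP orientation; "wrist_force": force on the tool from outside, world axes, zero at the start; "moment": the same for the moment, N m; "grip_width": finger opening in m.
Only numpy, scipy, OpenCV 4.12 (cv2) and the standard library are available. Lean on these libraries where they do the work, as an engineer would, in place of code of your own. Each camera call takes 0.05 s, during which the arm holds its last target.

TASK

Open the sliding vise jaw, then lift the steel bracket out, put it and every brass pull handle on the bench into the green tumbler's chamber, then swing the lid shut and lock both red studs: press each fully down, turn it a quarter turn clockwise and let it spring up into its catch. Slide the emptied vise jaw shut again at any time, and leave the felt buff, the bar of polishing compound and the tin where they are.

Things in the scene. Friction and masses are not known exactly. Their poses are not given: they have to be found in the camera images.
- tumbler: fixed green bench tumbler, 184 mm (x) by 196 mm (y), rim 85 mm high. Origin: centre of its underside; x points to the hinge side (away from the robot at yaw 0). Chamber: x -46 to +84 mm, y -90 to +90 mm, floor 30 mm above the bench (55 mm deep), walls 8 mm. In front (x -92 to -54 mm) a ledge carries the strikers, 80 mm high. A grey motor, 66 mm high, lies along its left side (to y = 164 mm)
- chamber_floor (a point): centre of the chamber's floor (tumbler x = 19 mm, 30 mm above the bench)
- lid_hinge (a point): middle of the lid's hinge line, on the tumbler's far upper edge (tumbler x = 92 mm, 85 mm up); the hinge line runs along the tumbler's y
- lid_edge (a point): middle of the lid's free edge, half-way through its thickness, 184 mm from the hinge line. Lid: 184 by 196 by 10 mm, 0.5 kg with studs; its underside meets the rim when shut. It has no handle: push its outer (top) face or its edge; between the studs the outer face is plain
- lid (a joint): lid angle, rad: 0 shut (top face 95 mm above the bench), 1.57 upright; starts 1.6 to 1.75, leaning slightly back. Damped friction hinge: it stays when upright, and sinks shut by itself below about 1 rad
- stud_a (a point): red wing head of the quarter-turn stud on the lid's left front corner, as seen with the lid shut (tumbler y = +70 mm, x = -73 mm). Wing 34 mm long, 11 mm thick, 20 mm high. Point at the wing's centre: 26 mm above the lid's top face when up. Its x axis runs along the wing, its z axis out of the lid. As the stud goes down, so does the wing
- press_a (a joint): how far the left stud is pushed into the lid, m: 0 up (starts here), 0.0135 fully down. A spring pushes it up with 3 N at the top, 9 N at the bottom. The cross-bar passes the striker slot only when the turn is within about 0.15 rad of 0; it can turn under the striker below 0.012. Caught: it springs back up to about 0.009 and stays there
- turn_a (a joint): turn of the left stud, rad, growing clockwise as seen from above the shut lid: 0 (starts here) wing fore and aft, at right angles to the lid's front edge; 1.57 locked, wing parallel to the front edge. It drops into its catch beyond about 1.37. Turned while not pressed, its bar comes to lie over the striker and it cannot go down: turn it back to 0 first
- stud_b (a point): red wing head of the quarter-turn stud on the lid's right front corner, as seen with the lid shut (tumbler y = -70 mm, x = -73 mm). Wing 34 mm long, 11 mm thick, 20 mm high. Point at the wing's centre: 26 mm above the lid's top face when up. Its x axis runs along the wing, its z axis out of the lid. As the stud goes down, so does the wing
- press_b (a joint): how far the right stud is pushed into the lid, m: 0 up (starts here), 0.0135 fully down. A spring pushes it up with 3 N at the top, 9 N at the bottom. The cross-bar passes the striker slot only when the turn is within about 0.15 rad of 0; it can turn under the striker below 0.012. Caught: it springs back up to about 0.009 and stays there
- turn_b (a joint): turn of the right stud, rad, growing clockwise as seen from above the shut lid: 0 (starts here) wing fore and aft, at right angles to the lid's front edge; 1.57 locked, wing parallel to the front edge. It drops into its catch beyond about 1.37. Turned while not pressed, its bar comes to lie over the striker and it cannot go down: turn it back to 0 first
- vise: fixed grey vise, base 155 mm (x) by 70 mm (y) by 22 mm high. Origin: centre of its underside; the fixed jaw is at its +x end, face at x = 42 mm; jaw tops 42 mm above the bench. The moving jaw opens along -x
- jaw (a joint): opening of the sliding jaw, m: 0 shut (starts here), 0.04 fully open. It slides against about 3 N and stays where it is left. Its lip covers the bracket's foot, so the bracket can be lifted straight up only beyond 0.02
- jaw_handle (a point): centre of the yellow upright plate on the moving jaw by which it is pulled: 12 mm (vise x) by 40 mm (vise y) by 28 mm high; its top is 70 mm above the bench; the point is 56 mm above the bench
- bracket_mid (a point): steel L bracket, 140 g: upright plate 12 mm thick (its x), 46 mm wide (its y), 48 mm high (its z), and at its bottom a foot 8 mm thick reaching 14 mm further to -x. Point at the plate's centre, 24 mm above its underside. It starts upright in the vise, standing on the bed 22 mm above the bench, plate against the fixed jaw, axes as the vise's; the top 28 mm stand above the jaws
- pull1_mid (a point): brass cabinet pull handle (may be absent): bar 60 mm long (its x), 14 mm wide (its y), 22 mm high (its z), with a foot under each end; 60 g. Point at its centre, 11 mm above its underside. It starts lying on its feet on the bench
- pull2_mid (a point): brass cabinet pull handle (may be absent): bar 60 mm long (its x), 14 mm wide (its y), 22 mm high (its z), with a foot under each end; 60 g. Point at its centre, 11 mm above its underside. It starts lying on its feet on the bench
- pull3_mid (a point): brass cabinet pull handle (may be absent): bar 60 mm long (its x), 14 mm wide (its y), 22 mm high (its z), with a foot under each end; 60 g. Point at its centre, 11 mm above its underside. It starts lying on its feet on the bench
- pull4_mid (a point): brass cabinet pull handle (may be absent): bar 60 mm long (its x), 14 mm wide (its y), 22 mm high (its z), with a foot under each end; 60 g. Point at its centre, 11 mm above its underside. It starts lying on its feet on the bench
- buff: bystander: cream felt buff, 84 mm across, 20 mm high, lying flat; origin under its centre
- compound_bar: bystander: dark red bar of polishing compound, 105 by 38 by 32 mm high; origin under its centre
- tin: bystander: round metal tin, 60 mm across, 55 mm high; origin under its centre
There are look-alikes about, which are no part of the job. Leave any orange or pink look-alike of the part that bears pull1_mid alone. What is shaped like the part that bears pull2_mid but black is not meant.

How it is judged:
On the way, in this order (a step that is already met when the one before it is completed fails the run):
1. the vise jaw is opened while the bracket is still in the vise (value of joint jaw above 0.02 m and horizontal distance between bracket_mid and vise below 0.07 m), for 0.1 s.
2. the bracket and all pull handles are in the chamber, lid still up (x of pull1_mid in the frame of tumbler between -0.046 and 0.084 m and y of pull1_mid in the frame of tumbler between -0.09 and 0.09 m and z of pull1_mid in the frame of tumbler between 0.028 and 0.082 m and x of pull2_mid in the frame of tumbler between -0.046 and 0.084 m and y of pull2_mid in the frame of tumbler between -0.09 and 0.09 m and z of pull2_mid in the frame of tumbler between 0.028 and 0.082 m and x of pull3_mid in the frame of tumbler between -0.046 and 0.084 m and y of pull3_mid in the frame of tumbler between -0.09 and 0.09 m and z of pull3_mid in the frame of tumbler between 0.028 and 0.082 m and x of pull4_mid in the frame of tumbler between -0.046 and 0.084 m and y of pull4_mid in the frame of tumbler between -0.09 and 0.09 m and z of pull4_mid in the frame of tumbler between 0.028 and 0.082 m and x of bracket_mid in the frame of tumbler between -0.046 and 0.084 m and y of bracket_mid in the frame of tumbler between -0.09 and 0.09 m and z of bracket_mid in the frame of tumbler between 0.028 and 0.082 m and value of joint lid above 0.8 rad), for 0.2 s.
3. the lid is shut (value of joint lid below 0.05 rad), for 0.2 s.
At the end, for the whole second after the job is handed in: the bracket and all present pull handles lie inside the chamber, the lid is shut (under 0.03 rad), both studs are caught (turned beyond 1.3 rad and sprung back up to between 7 and 10.7 mm down), and the vise jaw is shut again (under 6 mm open) (x of pull1_mid in the frame of tumbler between -0.046 and 0.084 m and y of pull1_mid in the frame of tumbler between -0.09 and 0.09 m and z of pull1_mid in the frame of tumbler between 0.028 and 0.082 m and x of pull2_mid in the frame of tumbler between -0.046 and 0.084 m and y of pull2_mid in the frame of tumbler between -0.09 and 0.09 m and z of pull2_mid in the frame of tumbler between 0.028 and 0.082 m and x of pull3_mid in the frame of tumbler between -0.046 and 0.084 m and y of pull3_mid in the frame of tumbler between -0.09 and 0.09 m and z of pull3_mid in the frame of tumbler between 0.028 and 0.082 m and x of pull4_mid in the frame of tumbler between -0.046 and 0.084 m and y of pull4_mid in the frame of tumbler between -0.09 and 0.09 m and z of pull4_mid in the frame of tumbler between 0.028 and 0.082 m and x of bracket_mid in the frame of tumbler between -0.046 and 0.084 m and y of bracket_mid in the frame of tumbler between -0.09 and 0.09 m and z of bracket_mid in the frame of tumbler between 0.028 and 0.082 m and value of joint lid below 0.03 rad and value of joint jaw below 0.006 m and value of joint each of turn_a, turn_b above 1.3 rad and value of joint press_a between 0.007 and 0.0107 m and value of joint press_b between 0.007 and 0.0107 m and linear speed of bracket below 0.02 m/s); the robot touches nothing.
It fails at once if a bystander (felt buff, compound bar, tin) is moved more than 30 mm (distance of any of buff, compound_bar, tin from where it was at the start of the episode above 0.03 m).
Of pull1, pull2, pull3, pull4 only 2 to 4 are there at a start; the rules pass over those that are not, and their reading is None.
At some moment in a run one of pull1, pull2, pull3, pull4 may be knocked a few centimetres aside while the robot is not near it.
Once in a run the grip may slacken for a moment while it holds something.
It also fails if it takes over 210 s, if anything falls off the work surface, if the arm or the gripper's body presses on something with over 40 N, if the wrist force passes 120 N, or if a joint passes its speed limit or range.

## Working session

There is one attempt and no reset: what is moved stays moved. The work goes in short steps, Python scripts to look and compute and a tool call to move; the robot and the scene stay as the last step left them, time stands still between calls to the robot, and variables do not carry over. Pictures are saved under pics/ and viewed, and the job is handed in when it is done.

Besides the shell and the picture viewer there is one more tool, called after ">>>" in YAML: its name, and indented under it one key for each argument. jog_arm: Moves the arm, as the interface text tells. Its arguments: {"type":"object","properties":{"moves":{"type":"array","items":{"type":"array","items":{"type":"number","minimum":-1,"maximum":1}}}},"required":["moves"]}

```bash
ls; mkdir -p pics
python3 - <<'E'
from workcell import *
import cv2
print(state())
for n in ("scene","top","wrist"):
    p=capture(n); cv2.imwrite(f"pics/{n}0.png",cv2.cvtColor(p["color"],cv2.COLOR_RGB2BGR))
    print(n,{k:(v.tolist() if hasattr(v,'tolist') else v) for k,v in p.items() if k!='color'})
E
```

```text
pics
{'t': 0.0, 'joints': array([ 1.20528481e+00,  3.09007182e-01,  1.63520671e+00,  1.68289193e-05,
        1.19971274e+00, -6.96907378e-02]), 'dq': array([ 3.88048549e-06,  5.31184271e-04, -1.00776109e-03, -8.38804285e-04,
       -1.33441091e-03,  1.49213064e-03]), 'joint_torque': array([ 5.02538410e-05, -4.15248227e+01, -2.76668429e+01, -2.16583253e-06,
        9.86217696e-03,  5.00944054e-06]), 'eef_pos': array([0.18193141, 0.59709516, 0.2440361 ]), 'eef_rot': array([-0.46291442, -3.10677325,  0.00357383]), 'wrist_force': array([ 0.00358992, -0.13300561, -1.35512538]), 'moment': array([ 0.06011753,  0.03159811, -0.04841599]), 'grip_width': 0.08531318941672553}
scene {'mtx': [[423.393755649231, 0.0, 286.3071788124842], [0.0, 423.393755649231, 212.64819020735968], [0.0, 0.0, 1.0]], 'cam_to_world': [[0.7225619596741241, 0.5849699318719375, -0.36839434474165084, 0.8943568213677787], [0.691305708306821, -0.6108047147237747, 0.38602333884573947, -0.3934125348296784], [0.0007950435797940134, -0.53359889362418, -0.8457373047399276, 0.8422287723209224], [0.0, 0.0, 0.0, 1.0]], 'shot': 1}
t
[... 183 characters left out ...]
2, 0.12033596663241469, 0.4248198837356511], [-0.9998976941963288, 0.011263681927984942, 0.008816496486159045, -0.06647780394650273], [-0.01010740013317349, -0.12023442077124176, -0.9926940739847055, 1.0566665431426205], [0.0, 0.0, 0.0, 1.0]], 'shot': 2}
wrist {'mtx': [[296.41274872791695, 0.0, 271.85677934264265], [0.0, 296.41274872791695, 211.3772880757453], [0.0, 0.0, 1.0]], 'T_tool_cam': [[0.00018661167394570642, -0.9525325671706093, -0.3044366496587562, 0.07824183812201035], [0.9999998932916401, 4.909802065441229e-05, 0.0004593539921439944, -0.0006112465111358656], [-0.00042260240046400495, -0.3044367028936385, 0.9525324746896865, -0.12776362296231736], [0.0, 0.0, 0.0, 1.0]], 'shot': 3}
```

View pics/scene0.png

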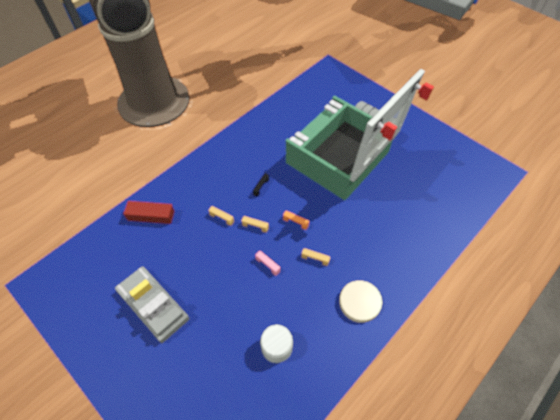

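View pics/top0.png

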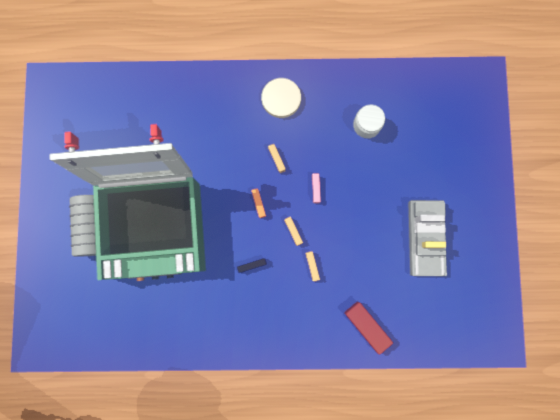

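View pics/wrist0.png

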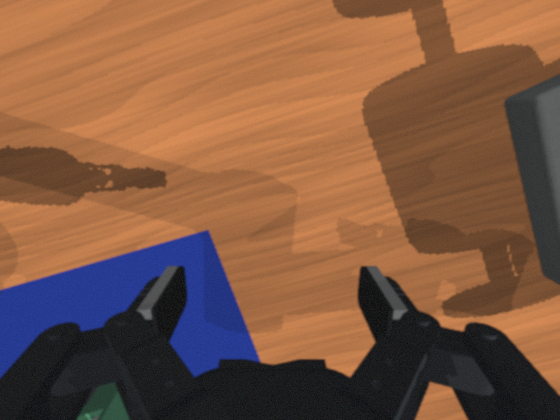

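The top view shows the tumbler at left (148,225) and the vise at (428,238). The brass pulls are at (277,157), (294,231) and (313,266). The look-alikes are orange (258,203), pink (316,188) and black (252,266). There is an orange or brass bit at (140,277) in front of the tumbler, which I'll crop.

```bash
cat > h.py <<'E'
from workcell import *
import cv2, numpy as np
from scipy.spatial.transform import Rotation as R
def Tcam(p,s=None):
    if "cam_to_world" in p: return np.array(p["cam_to_world"])
    s=s or state(); T=np.eye(4); T[:3,:3]=R.from_rotvec(s["eef_rot"]).as_matrix(); T[:3,3]=s["eef_pos"]
    return T@np.array(p["T_tool_cam"])
def proj(p,X,T=None):
    T=Tcam(p) if T is None else T
    c=np.linalg.inv(T)@np.r_[X,1]; K=np.array(p["mtx"]); u=K@c[:3]; return u[:2]/u[2]
def unproj(p,uv,z,T=None):
    T=Tcam(p) if T is None else T
    d=T[:3,:3]@np.linalg.inv(np.array(p["mtx"]))@np.array([uv[0],uv[1],1.]); return T[:3,3]+d*(z-T[2,3])/d[2]
def save(p,name,crop=None,k=1):
    im=cv2.cvtColor(p["color"],cv2.COLOR_RGB2BGR)
    if crop: x0,y0,x1,y1=crop; im=im[y0:y1,x0:x1]
    if k!=1: im=cv2.resize(im,None,fx=k,fy=k,interpolation=cv2.INTER_CUBIC)
    cv2.imwrite(f"pics/{name}.png",im)
def pulls(p,z=0.02,T=None):
    """brass colour blobs -> centre, yaw at height z"""
    hsv=cv2.cvtColor(p["color"],cv2.COLOR_RGB2HSV)
    m=cv2.inRange(hsv,(14,80,120),(24,200,255))
    n,l,st,c=cv2.connectedComponentsWithStats(m)
    out=[]
    for i in range(1,n):
        if st[i,4]<60: continue
        pts=np.argwhere(l==i)[:,::-1].astype(np.float32)
        W=np.array([unproj(p,q,z,T)[:2] for q in pts]).astype(np.float32)
        (cx,cy),(w,h),a=cv2.minAreaRect(W)
        a=np.radians(a); 
        if h>w: a+=np.pi/2; w,h=h,w
        out.append((c[i].round(0).tolist(),round(float(cx),4),round(float(cy),4),round(float(w),4),round(float(h),4),round(float((a+np.pi/2)%np.pi-np.pi/2),3)))
    return out
def ori(s=None):
    s=s or state(); M=R.from_rotvec(s["eef_rot"]).as_matrix(); return M
def plan(xyz,yaw=None,s=None):
    """shift in tool axes; yaw = desired world angle of tool y axis (mod pi)"""
    s=s or state(); M=ori(s); d=M.T@(np.array(xyz)-s["eef_pos"])
    r=None
    if yaw is not None:
        cur=np.arctan2(M[1,1],M[0,1]); dy=(yaw-cur+np.pi/2)%np.pi-np.pi/2
        r=-dy/0.5
    print("shift",d.round(4),"roll units",None if r is None else round(r,3), "j6 after",None if r is None else round(s["joints"][5]+r*.5,2))
E
python3 - <<'E'
from h import *
p=capture("top"); save(p,"c1",(60,120,220,300),4); save(p,"c2",(230,130,340,290),4); save(p,"c3",(380,180,480,290),5)
for o in pulls(p): print(o)
s=capture("scene"); 
for o in pulls(s): print(o)
for n in ("tumbler","vise","bracket_mid","jaw_handle","lid_hinge","lid_edge","stud_a","chamber_floor","pull1_mid","buff","compound_bar","tin"):
    print(n,[(np.round(r["location"],1).tolist(),round(r["conf"],2)) for r in place_of(p,n)])
E
```

```text
([246.0, 27.0], 0.9249, -0.0576, 1.2195, 0.1622, 1.555)
([451.0, 24.0], 0.9424, -0.4312, 0.0409, 0.034, 1.518)
([550.0, 80.0], 0.8097, -0.6364, 0.0709, 0.0578, -1.052)
([11.0, 77.0], 0.8398, 0.5158, 0.0503, 0.0247, -1.342)
([6.0, 93.0], 0.8012, 0.5247, 0.0455, 0.0367, 1.185)
([551.0, 104.0], 0.7629, -0.6301, 0.0419, 0.024, 1.557)
([548.0, 124.0], 0.7223, -0.6183, 0.0588, 0.0202, 1.472)
([550.0, 135.0], 0.6964, -0.6205, 0.05, 0.0238, 1.494)
([277.0, 158.0], 0.6553, -0.0526, 0.0589, 0.0135, 0.407)
([552.0, 152.0], 0.6606, -0.6252, 0.0349, 0.0176, 1.412)
([550.0, 173.0], 0.6186, -0.6128, 0.0536, 0.0447, 1.494)
([554.0, 227.0], 0.5073, -0.6179, 0.0353, 0.0264, -0.076)
([293.0, 231.0], 0.5014, -0.0858, 0.0573, 0.0134, 0.431)
([553.0, 240.0], 0.4758, -0.6138, 0.0311, 0.0184, 1.56)
([312.0, 266.0], 0.4293, -0.1237, 0.058, 0.0129, 0.24)
([555.0, 274.0], 0.4057, -0.6167, 0.0305, 0.0234, 0.254)
([552.0, 371.0], 0.217, -0.5947, 0.037, 0.0235, -1.343)
([436.0, 410.0], 0.1642, -0.3062, 0.6015, 0.0721, 1.564)
([427.0, 398.0], 0.1666, -0.3456, 0.0514, 0.0095, 1.563)
([228.0, 409.0], 0.1504, 0.0491,
[... 609 characters left out ...]
3612, 0.0412, 0.0121, 1.525)
tumbler [([233.0, 153.7], 0.93), ([241.1, 429.7], 0.63), ([328.1, 362.3], 0.26)]
vise [([233.4, 425.0], 0.65), ([135.9, 159.2], 0.31)]
bracket_mid []
jaw_handle [([244.6, 430.9], 0.93), ([220.9, 151.1], 0.51)]
lid_hinge [([181.1, 141.1], 0.74), ([128.6, 370.2], 0.48)]
lid_edge [([150.4, 110.0], 0.84), ([126.8, 366.3], 0.42)]
stud_a [([132.3, 156.5], 0.54), ([139.6, 69.5], 0.48)]
chamber_floor [([219.1, 152.4], 0.58), ([230.0, 155.0], 0.48)]
pull1_mid [([158.0, 276.1], 0.74), ([205.4, 257.1], 0.69), ([189.8, 317.8], 0.65)]
buff [([101.6, 280.4], 0.76), ([128.0, 364.8], 0.62), ([265.4, 312.2], 0.44)]
compound_bar [([330.5, 366.2], 0.8)]
tin [([127.6, 367.0], 0.94)]
```

Run:
```python
import cv2,numpy as np
a=cv2.imread('pics/c1.png'); b=cv2.imread('pics/c2.png'); 
a=cv2.resize(a,(355,400)); b=cv2.resize(b,(275,400)); cv2.imwrite('pics/m1.png',np.hstack([a,b]))
```

```text
(no output)
```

View pics/m1.png

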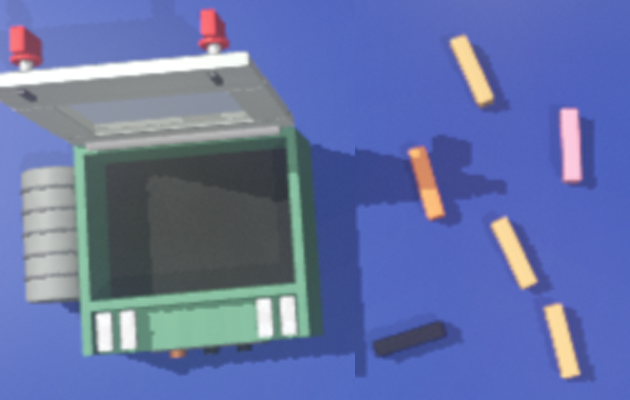

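View pics/c3.png

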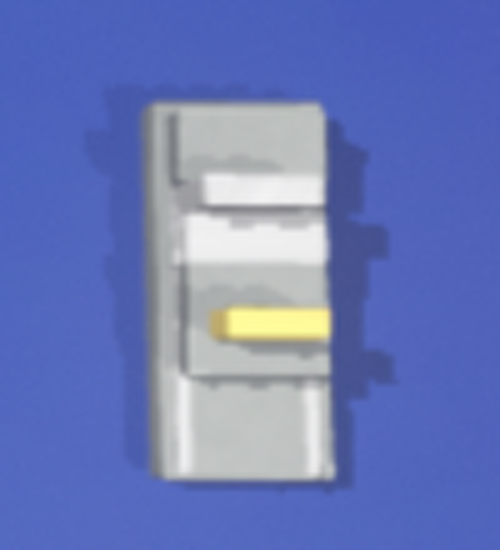

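```bash
cat > fit.py <<'E'
from h import *
def box(x0,x1,y0,y1,z):return [[(x0,y0,z),(x1,y0,z)],[(x1,y0,z),(x1,y1,z)],[(x1,y1,z),(x0,y1,z)],[(x0,y1,z),(x0,y0,z)]]
TUM=box(-.092,.092,-.098,.098,0)+box(-.054,.092,-.098,.098,.085)+box(-.046,.084,-.09,.09,.085)+box(-.046,.084,-.09,.09,.03)+box(-.092,-.054,-.098,.098,.08)
VIS=box(-.0775,.0775,-.035,.035,0)+box(-.0775,.0775,-.035,.035,.022)+box(.042,.0775,-.035,.035,.042)+box(.030,.042,-.023,.023,.070)
def draw(p,im,k,off,lines,pose,col):
    x,y,a=pose;c,s=np.cos(a),np.sin(a)
    for A,B in lines:
        q=[]
        for P in (A,B):
            u=proj(p,[x+c*P[0]-s*P[1],y+s*P[0]+c*P[1],P[2]]); q.append(tuple(int(v) for v in ((u-off+.5)*k)))
        cv2.line(im,q[0],q[1],col,1,cv2.LINE_AA)
def show(p,name,crop,k,items):
    x0,y0,x1,y1=crop
    im=cv2.resize(cv2.cvtColor(p["color"],cv2.COLOR_RGB2BGR)[y0:y1,x0:x1],None,fx=k,fy=k,interpolation=cv2.INTER_CUBIC)
    for l,pose,col in items: draw(p,im,k,np.array([x0,y0]),l,pose,col)
    cv2.imwrite(f"pics/{name}.png",im); return im
E
python3 - <<'E'
from fit import *
t=capture("top")
# corners (full px): chamber rim etc.
for n,uv,z in [("rim far left",(94.5,187),.085),("ledge FL",(97.5,279.5),.08),("FR ledge",(202,270),.08),("far right rim",(191,178),.085)]:
    print(n,unproj(t,uv,z).round(4))
for n,uv,z in [("vNL",(411.5,276),.022),("vNR",(446.5,275.5),.022),("vFL",(410,201),.042),("vFR",(445,201),.042),("handle",(435,244.5),.07)]:
    print(n,unproj(t,uv,z).round(4))
E
```

```text
rim far left [0.5868 0.3037 0.085 ]
ledge FL [0.4071 0.2936 0.08  ]
FR ledge [0.4232 0.0922 0.08  ]
far right rim [0.6024 0.1144 0.085 ]
vNL [ 0.4068 -0.3244  0.022 ]
vNR [ 0.4071 -0.3952  0.022 ]
vFL [ 0.5577 -0.3226  0.042 ]
vFR [ 0.5569 -0.3933  0.042 ]
handle [ 0.468  -0.3606  0.07  ]
```

```bash
python3 - <<'E'
from fit import *
t=capture("top"); s=capture("scene")
items=[(TUM,(.505,.201,.07),(0,0,255)),(VIS,(.482,-.359,0.0),(0,255,255))]
a=show(t,"f1",(60,120,220,300),4,items); b=show(t,"f2",(390,180,470,290),4,items)
show(s,"f3",(270,80,420,210),4,items); show(s,"f4",(100,250,200,350),4,items)
E
python3 -c "
import cv2,numpy as np
L=[cv2.resize(cv2.imread(f'pics/f{i}.png'),(400,300) if i in(1,3) else (300,300)) for i in (1,2,3,4)]
cv2.imwrite('pics/f.png',np.vstack([np.hstack(L[:2]),np.hstack(L[2:])]))"
```

```text
(no output)
```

View pics/f.png

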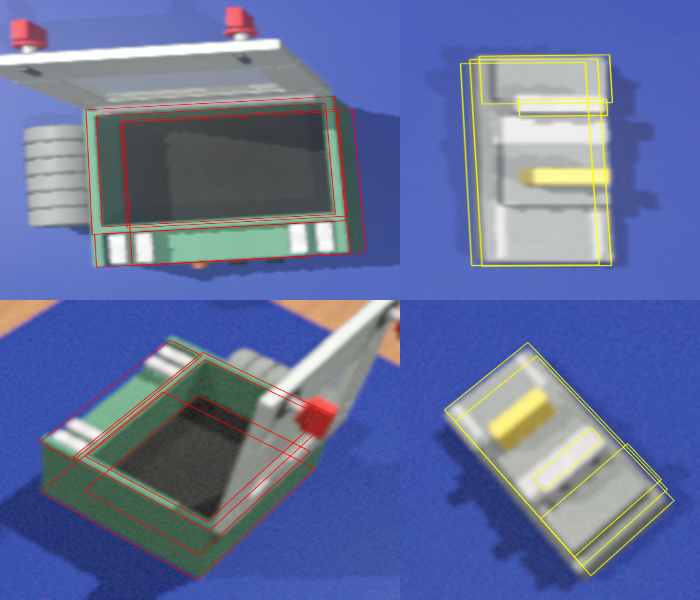

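The tumbler model at (0.505, 0.201), yaw 0.07, fits both views. The vise is near (0.481, -0.359), yaw about 0. Next I move to a viewing pose over the vise.

Run:
```python
from h import *
plan((.44,-.36,.25),0.0)
plan((.44,-.36,.25),np.pi/2)
```

```text
shift [-0.5258 -0.8411 -0.0047] roll units 2.55 j6 after 1.21
shift [-0.5258 -0.8411 -0.0047] roll units -0.592 j6 after -0.37
```

Run:
```python
s=open('h.py').read()
i=s.index('def plan')
s=s[:i]+'''def plan(xyz,yaw=None,s=None):
    """shift in tool axes; yaw = desired world angle of tool y axis (mod pi)"""
    s=s or state(); M=ori(s); d=M.T@(np.array(xyz)-s["eef_pos"])
    r=None; cur=np.arctan2(M[1,1],M[0,1]); dy=0
    if yaw is not None:
        dy=(yaw-cur+np.pi/2)%np.pi-np.pi/2
        r=-dy/0.5
    j6=np.arctan2(xyz[1],xyz[0])-(cur+dy); j6=(j6+np.pi)%(2*np.pi)-np.pi
    print("shift",d.round(4),"roll units",None if r is None else round(r,3), "yaw_y now",round(cur,3),"tilt",M[:,2].round(3),"j6 after",round(j6,2),"F",s["wrist_force"].round(1),"w",round(s["grip_width"],4),"t",round(s["t"],1))
'''
open('h.py','w').write(s)
```

>>> jog_arm:
  moves:
    - [-0.18,-0.28,0,0.85,1]
    - [-0.18,-0.28,0,0.85,1]
    - [-0.18,-0.28,0,0.85,1]
    - [-0.18,-0.28,0,0.85,1]
    - [-0.18,-0.28,0,0.85,1]
    - [-0.18,-0.28,0,0.85,1]
    - [-0.18,-0.28,0,0.85,1]
    - [-0.18,-0.28,0,0.85,1]

```text
t: 1.67
eef_pos: [0.2728, 0.2758, 0.2454]
eef_rot: [1.106, 2.94, 0.001]
wrist_force: [0.9, -0.1, -0.4]
grip_width: 0.0851
```

Run:
```python
from h import *
plan((.44,-.36,.25),0.0); print(state()["eef_pos"])
```

```text
shift [-0.5448 -0.3679 -0.0046] roll units 1.702 yaw_y now 0.851 tilt [ 0.001  0.    -1.   ] j6 after -0.69 F [ 0.9 -0.1 -0.4] w 0.0851 t 1.7
[0.2728284  0.27577033 0.24543938]
```

>>> jog_arm:
  moves:
    - [-0.27,-0.18,0,0.85,1]
    - [-0.27,-0.18,0,0.85,1]
    - [-0.27,-0.18,0,0.85,1]
    - [-0.27,-0.18,0,0.85,1]
    - [-0.27,-0.18,0,0.85,1]
    - [-0.27,-0.18,0,0.85,1]
    - [-0.27,-0.18,0,0.85,1]
    - [-0.27,-0.18,0,0.85,1]

```text
t: 2.33
eef_pos: [0.3573, -0.0388, 0.246]
eef_rot: [1.704, 2.636, 0.001]
wrist_force: [2.0, 0.6, -0.1]
grip_width: 0.0855
```

Run:
```python
from h import *
p=capture("wrist");save(p,"w1")
plan((.44,-.36,.25),0.0); print(state()["eef_pos"])
```

```text
shift [-0.3221 -0.0553 -0.0011] roll units 0.84 yaw_y now 0.42 tilt [ 0.004 -0.007 -1.   ] j6 after -0.69 F [ 1.9 -2.5 -0.2] w 0.0856 t 2.4
[ 0.35912479 -0.04338253  0.24646955]
```

View pics/w1.png

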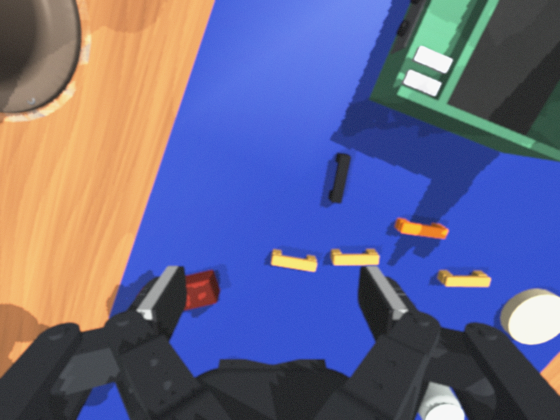

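The wrist view shows brass pulls at (294,261), (355,257) and (464,279), orange at (421,228), black at (340,178), and black knobs on the tumbler's front at (410,20). So the bit I saw there earlier is part of the front panel.

>>> jog_arm:
  moves:
    - [-0.32,-0.055,0,0.84,1]
    - [-0.32,-0.055,0,0.84,1]
    - [-0.32,-0.055,0,0.84,1]
    - [-0.32,-0.055,0,0.84,1]
    - [-0.32,-0.055,0,0.84,1]
    - [-0.32,-0.055,0,0.84,1]
    - [-0.32,-0.055,0,0.84,1]
    - [-0.32,-0.055,0,0.84,1]

```text
t: 3.05
eef_pos: [0.4392, -0.3531, 0.2454]
eef_rot: [2.216, 2.225, -0.0]
wrist_force: [0.5, 0.4, -0.0]
grip_width: 0.0854
```

Run:
```python
from h import *
s=state();p=capture("wrist");save(p,"w2")
plan((.468,-.36,.15),0.0); print(state()["eef_pos"])
for n in ("vise","jaw_handle","bracket_mid"): print(n,[(np.round(r["location"],1).tolist(),round(r["conf"],2)) for r in place_of(p,n)])
```

```text
shift [-0.0007  0.0269  0.0958] roll units 0.004 yaw_y now 0.002 tilt [ 0.003 -0.008 -1.   ] j6 after -0.66 F [ 2.3 -5.9  1.1] w 0.0858 t 3.1
[ 0.440817   -0.35856971  0.24566309]
vise [([188.0, 305.1], 0.64)]
jaw_handle [([197.7, 296.4], 0.9)]
bracket_mid [([193.9, 343.8], 0.62)]
```

View pics/w2.png

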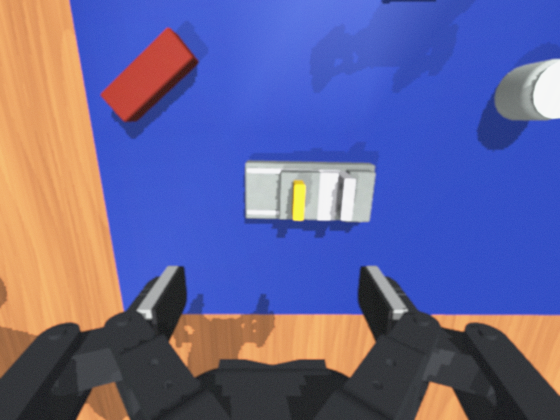

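Run:
```python
from h import *
s=state();p=capture("wrist");T=Tcam(p,s)
print(s["eef_pos"],T[:3,3])
for n,uv,z in [("handle top L",(299,181),.07),("handle top R",(299,209),.07),("brk L",(349,178),.07),("brk R",(347,219.5),.07),("base NL",(247,163),0.022),("NR",(247,218),.022),("FL",(374,165),.042),("FR",(371,221),.042)]:
    print(n,unproj(p,uv,z,T).round(4))
from fit import *
items=[(VIS,(.481,-.359,0.0),(0,255,255))]
show(p,"w2v",(230,140,400,240),4,items)
```

```text
[ 0.43846078 -0.35013696  0.24473001] [ 0.43771315 -0.27298008  0.37261421]
handle top L [ 0.466  -0.3358  0.07  ]
handle top R [ 0.467  -0.3662  0.07  ]
brk L [ 0.5176 -0.3324  0.07  ]
brk R [ 0.5192 -0.3778  0.07  ]
base NL [ 0.4085 -0.3244  0.022 ]
NR [ 0.407 -0.393  0.022]
FL [ 0.5517 -0.3231  0.042 ]
FR [ 0.5553 -0.3893  0.042 ]
```

View pics/w2v.png

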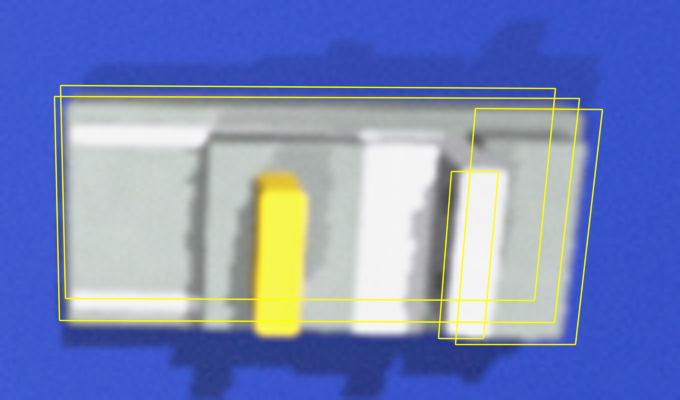

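>>> jog_arm:
  moves:
    - [0,0.027,0.09,0,0.45]
    - [0,0.027,0.09,0,0.45]
    - [0,0.027,0.09,0,0.45]
    - [0,0.027,0.09,0,0.45]
    - [0,0.027,0.09,0,0.45]
    - [0,0.027,0.09,0,0.45]
    - [0,0.027,0.09,0,0.45]
    - [0,0.027,0.09,0,0.45]

```text
t: 3.97
eef_pos: [0.4666, -0.3509, 0.1578]
eef_rot: [2.213, 2.224, 0.0]
wrist_force: [-0.3, 0.3, -0.7]
grip_width: 0.0382
```

Run:
```python
from fit import *
s=state();p=capture("wrist");T=Tcam(p,s); save(p,"w3")
print(s["eef_pos"]); plan((.467,-.358,.06),0.0)
t=capture("top");save(t,"t3",(370,170,490,290),4)
```

```text
[ 0.46656433 -0.35092014  0.1578413 ]
shift [-0.0069  0.0003  0.0975] roll units 0.01 yaw_y now 0.005 tilt [ 0.003 -0.002 -1.   ] j6 after -0.65 F [ 0.3 -0.3  0.4] w 0.0382 t 4.0
```

View pics/w3.png

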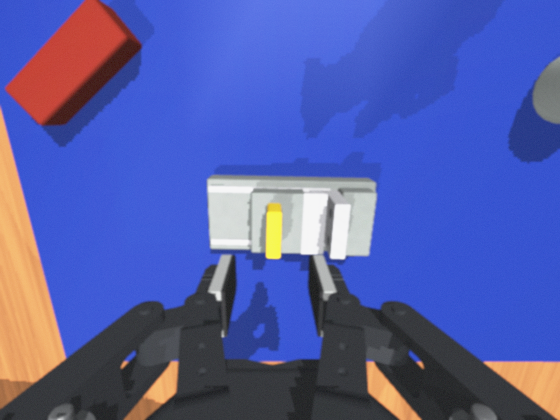

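>>> jog_arm:
  moves:
    - [-0.007,0,0.05,0,0.45]
    - [-0.007,0,0.098,0,0.45]
    - [-0.007,0,0.098,0,0.45]
    - [-0.007,0,0.098,0,0.45]
    - [-0.007,0,0.098,0,0.45]
    - [-0.007,0,0.098,0,0]
    - [-0.007,0,0.098,0,0]
    - [-0.007,0,0.098,0,0]

```text
t: 4.73
eef_pos: [0.4664, -0.3573, 0.0581]
eef_rot: [2.217, 2.223, 0.001]
wrist_force: [1.1, -0.2, 1.3]
grip_width: 0.0109
```

>>> jog_arm:
  moves:
    - [0,0,0,0,0]
    - [0,0,0,0,0]

```text
t: 4.9
eef_pos: [0.4664, -0.3573, 0.0581]
eef_rot: [2.217, 2.224, 0.001]
wrist_force: [0.9, 0.9, 2.7]
grip_width: 0.0107
```

Run:
```python
from fit import *
s=state();p=capture("wrist");T=Tcam(p,s); save(p,"w4")
print(s["eef_pos"],s["wrist_force"],s["grip_width"])
```

```text
[ 0.46639214 -0.35732955  0.05806444] [0.85029024 0.88551975 2.73657948] 0.010652404505385325
```

View pics/w4.png

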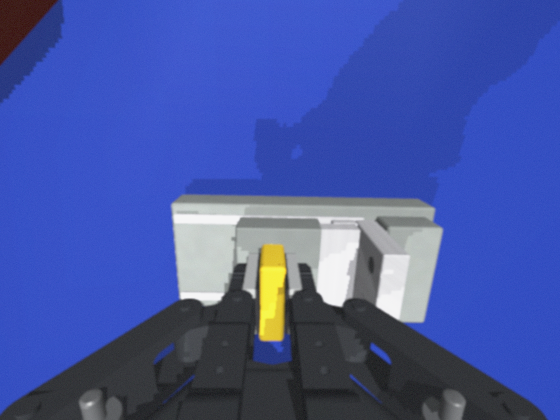

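>>> jog_arm:
  moves:
    - [0,-0.008,0,0,0]
    - [0,-0.016,0,0,0]
    - [0,-0.024,0,0,0]
    - [0,-0.031,0,0,0]
    - [0,-0.038,0,0,0]
    - [0,-0.038,0,0,0]
    - [0,-0.038,0,0,0]

```text
t: 5.53
eef_pos: [0.4282, -0.3568, 0.058]
eef_rot: [2.217, 2.224, 0.003]
wrist_force: [5.8, 3.6, 5.1]
grip_width: 0.0109
```

Run:
```python
from fit import *
s=state();p=capture("wrist");T=Tcam(p,s); save(p,"w5")
print(s["eef_pos"],s["wrist_force"],s["grip_width"])
```

```text
[ 0.42815846 -0.35675921  0.05802304] [5.83375102 3.63466504 5.09061797] 0.010908795515070261
```

View pics/w5.png

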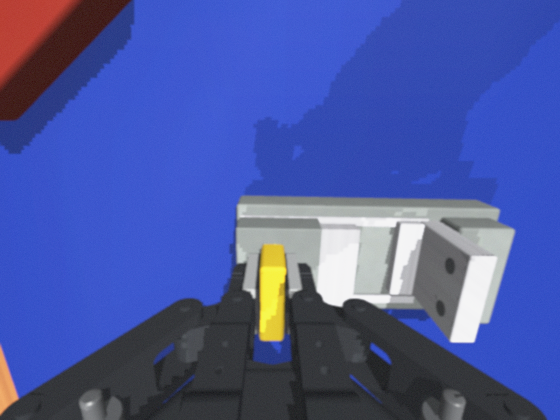

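The jaw is open and the bracket stands free. I release the handle, rise, and move over the bracket.

>>> jog_arm:
  moves:
    - [0,0,0,0,0.4]
    - [0,0,0,0,0.4]
    - [0,0,0,0,0.4]
    - [0,0,-0.035,0,0.4]
    - [0,0,-0.07,0,0.6]
    - [0,0.03,-0.08,0,0.6]
    - [0,0.07,-0.08,0,0.6]
    - [0,0.09,-0.08,0,0.6]

```text
t: 6.25
eef_pos: [0.5209, -0.3581, 0.1394]
eef_rot: [2.211, 2.224, 0.001]
wrist_force: [-0.2, 0.7, 0.2]
grip_width: 0.051
```

>>> jog_arm:
  moves:
    - [0,0,0,0,0.6]
    - [0,0,0,0,0.6]

```text
t: 6.42
eef_pos: [0.5173, -0.3565, 0.1365]
eef_rot: [-2.212, -2.228, 0.002]
wrist_force: [-0.8, -0.8, -0.5]
grip_width: 0.0514
```

Run:
```python
from fit import *
s=state();p=capture("wrist");T=Tcam(p,s); save(p,"w6")
for n,uv in [("a",(0,0))]: pass
print(s["eef_pos"]); plan((.518,-.356,.062),0.0)
print([(np.round(r["location"],1).tolist(),round(r["conf"],2)) for r in place_of(p,"bracket_mid")])
```

```text
[ 0.51733124 -0.35645825  0.1365076 ]
shift [0.0001 0.002  0.0741] roll units 0.012 yaw_y now 0.006 tilt [-0.003  0.001 -1.   ] j6 after -0.6 F [-0.1  0.8  0.6] w 0.051 t 6.5
[([226.7, 275.0], 0.75)]
```

View pics/w6.png

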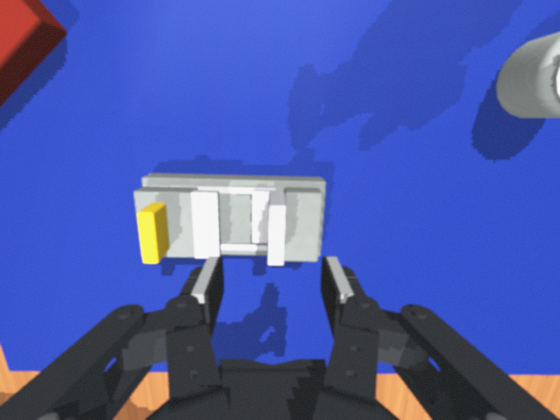

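>>> jog_arm:
  moves:
    - [0,0.002,0.04,0,0.6]
    - [0,0.002,0.075,0,0.6]
    - [0,0.002,0.075,0,0.6]
    - [0,0.002,0.075,0,0.6]
    - [0,0.002,0.075,0,0]
    - [0,0.002,0.075,0,0]
    - [0,0.002,0.075,0,0]
    - [0,0.002,0.075,0,0]

```text
t: 7.18
eef_pos: [0.5203, -0.3581, 0.0652]
eef_rot: [2.214, 2.225, -0.001]
wrist_force: [-3.3, -1.5, 6.3]
grip_width: 0.0106
```

>>> jog_arm:
  moves:
    - [0,0,0,0,0]
    - [0,0,-0.02,0,0]
    - [0,0,-0.06,0,0]
    - [0,0,-0.1,0,0]
    - [0,0,-0.14,0,0]
    - [0,0,-0.14,0,0]

```text
t: 7.68
eef_pos: [0.5251, -0.3606, 0.2138]
eef_rot: [2.202, 2.213, 0.004]
wrist_force: [1.6, -0.3, 0.4]
grip_width: 0.0107
```

Run:
```python
from fit import *
s=state();p=capture("wrist");T=Tcam(p,s); save(p,"w7")
print(s["eef_pos"],s["grip_width"],s["wrist_force"])
a=.07; X=np.array([.505,.201])+np.array([[np.cos(a),-np.sin(a)],[np.sin(a),np.cos(a)]])@np.array([.0,-.055]); print(X)
plan((*X,.2),0.07)
```

```text
[ 0.52506393 -0.36062578  0.21380369] 0.010655222608628908 [ 1.60100219 -0.27609339  0.44048276]
[0.50884686 0.14613469]
shift [ 0.5058 -0.0122  0.0053] roll units -0.129 yaw_y now 0.005 tilt [ 0.012 -0.009 -1.   ] j6 after 0.21 F [ 0.4 -0.7 -2.6] w 0.0108 t 7.7
```

View pics/w7.png

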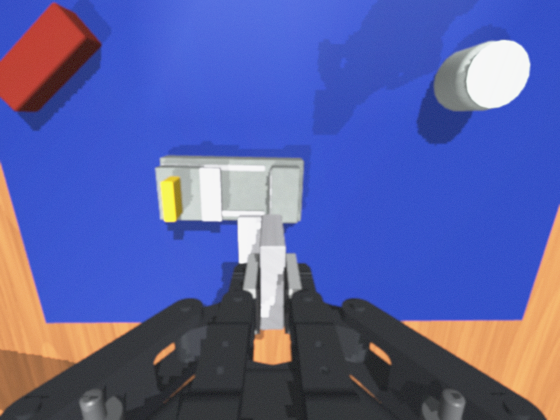

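>>> jog_arm:
  moves:
    - [0.3,-0.008,0,-0.13,0]
    - [0.3,-0.008,0,-0.13,0]
    - [0.3,-0.008,0,-0.13,0]
    - [0.3,-0.008,0,-0.13,0]
    - [0.3,-0.008,0,-0.13,0]
    - [0.3,-0.008,0,-0.13,0]
    - [0.3,-0.008,0,-0.13,0]
    - [0.3,-0.008,0,-0.13,0]

```text
t: 8.4
eef_pos: [0.5078, -0.0508, 0.2008]
eef_rot: [-2.134, -2.298, -0.001]
wrist_force: [-0.2, -0.6, -2.1]
grip_width: 0.0105
```

Run:
```python
from h import *
print(state()["eef_pos"]); plan((.508,.146,.2),0.07)
```

```text
[ 0.50783174 -0.05078585  0.20079587]
shift [0.1962 0.0147 0.0016] roll units 0.008 yaw_y now 0.074 tilt [-0.004  0.004 -1.   ] j6 after 0.21 F [-0.2 -0.6 -2.1] w 0.0105 t 8.4
```

>>> jog_arm:
  moves:
    - [0.196,0.0147,0,0,0]
    - [0.196,0.0147,0,0,0]
    - [0.196,0.0147,0,0,0]
    - [0.196,0.0147,0,0,0]
    - [0.196,0.0147,0,0,0]
    - [0.196,0.0147,0,0,0]
    - [0.196,0.0147,0,0,0]
    - [0.196,0.0147,0,0,0]

```text
t: 9.07
eef_pos: [0.5104, 0.1392, 0.2014]
eef_rot: [-2.141, -2.298, 0.003]
wrist_force: [-0.2, -0.4, -1.7]
grip_width: 0.0108
```

Run:
```python
from h import *
s=state();p=capture("wrist"); save(p,"w8"); print(s["eef_pos"]); plan((.508,.146,.077),0.07)
```

```text
[0.51040218 0.13924505 0.20136432]
shift [ 0.0075 -0.0019  0.1245] roll units -0.001 yaw_y now 0.069 tilt [-0.001 -0.001 -1.   ] j6 after 0.21 F [-0.3  0.  -1.4] w 0.0105 t 9.1
```

View pics/w8.png

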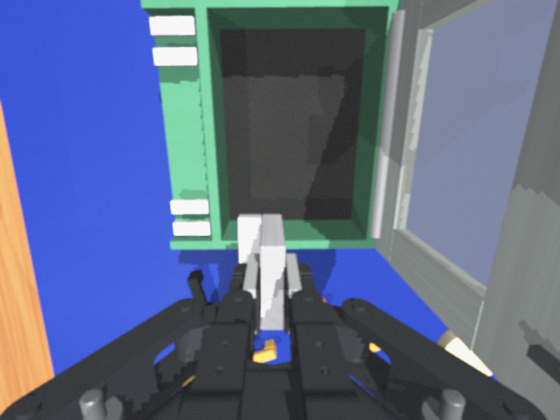

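>>> jog_arm:
  moves:
    - [0.006,0,0.04,0,0]
    - [0.006,0,0.08,0,0]
    - [0.006,0,0.11,0,0]
    - [0.006,0,0.125,0,0]
    - [0.006,0,0.125,0,0]
    - [0.006,0,0.125,0,0]
    - [0.006,0,0.125,0,0]
    - [0.006,0,0.125,0,0]

```text
t: 9.78
eef_pos: [0.5118, 0.1452, 0.0782]
eef_rot: [2.143, 2.296, 0.002]
wrist_force: [-0.1, 0.7, -1.8]
grip_width: 0.0108
```

>>> jog_arm:
  moves:
    - [0,0,0,0,0]
    - [0,0,0,0,0.35]
    - [0,0,0,0,0.35]
    - [0,0,0,0,0.35]
    - [0,0,-0.03,0,0.35]
    - [0,0,-0.07,0,0.35]
    - [0,0,-0.11,0,0.35]
    - [0,0,-0.14,0,0.35]

```text
t: 10.45
eef_pos: [0.5118, 0.1462, 0.2208]
eef_rot: [2.14, 2.297, 0.005]
wrist_force: [0.9, 0.3, -0.4]
grip_width: 0.0301
```

Run:
```python
from h import *
s=state();p=capture("wrist"); save(p,"w9"); print(s["eef_pos"])
t=capture("top")
print([o for o in pulls(t) if .08>o[3]>.045 and o[4]<.025 and o[2]>-.3])
```

```text
[0.51178143 0.1461647  0.22076578]
[([277.0, 158.0], 0.6548, -0.0527, 0.0585, 0.0133, 0.407), ([293.0, 231.0], 0.5013, -0.0857, 0.0573, 0.0136, 0.424), ([312.0, 266.0], 0.4293, -0.1238, 0.058, 0.012, 0.241), ([383.0, 392.0], 0.1769, -0.254, 0.0649, 0.0248, 1.563), ([168.0, 416.0], 0.1382, 0.1669, 0.0478, 0.0133, 1.564)]
```

View pics/w9.png

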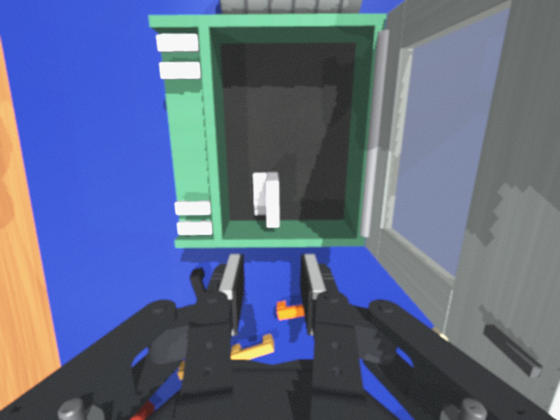

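Run:
```python
from h import *
plan((.503,-.087,.2),-1.145)
```

```text
shift [-0.2325 -0.0294  0.0238] roll units 2.431 yaw_y now 0.07 tilt [ 0.014  0.003 -1.   ] j6 after 0.97 F [ 0.5 -0.4  0.1] w 0.03 t 10.6
```

>>> jog_arm:
  moves:
    - [-0.15,-0.02,0.0,0.9,0.4]
    - [-0.15,-0.02,0.0,0.9,0.4]
    - [-0.15,-0.02,0.0,0.9,0.4]
    - [-0.15,-0.02,0.0,0.9,0.4]
    - [-0.23,-0.029,0.02,0.9,0.4]
    - [-0.23,-0.029,0.02,1,0.4]
    - [-0.23,-0.029,0.02,1,0.4]
    - [-0.23,-0.029,0.02,1,0.4]

```text
t: 11.22
eef_pos: [0.4967, -0.0873, 0.196]
eef_rot: [-2.646, -1.69, 0.003]
wrist_force: [0.0, 0.6, 0.2]
grip_width: 0.0341
```

>>> jog_arm:
  moves:
    - [0,0,0.02,1,0.4]
    - [0,0,0.02,1,0.4]
    - [0,0,0.03,1,0.4]
    - [0,0,0.03,1,0.4]
    - [0,0,0.03,1,0.4]

```text
t: 11.63
eef_pos: [0.4974, -0.0839, 0.1665]
eef_rot: [-2.98, -0.989, 0.002]
wrist_force: [-1.2, 0.5, 0.1]
grip_width: 0.0344
```

Run:
```python
from h import *
s=state();p=capture("wrist"); save(p,"w10"); print(s["eef_pos"])
T=Tcam(p,s)
print([o for o in pulls(p,.02,T) if .08>o[3]>.045 and o[4]<.03])
plan((.503,-.087,.1),-1.145)
```

```text
[ 0.49735967 -0.08389101  0.16647983]
[([351.0, 57.0], 0.6481, -0.0562, 0.0509, 0.0158, 0.368)]
shift [0.0025 0.0055 0.067 ] roll units 0.439 yaw_y now -0.925 tilt [-0.001  0.001 -1.   ] j6 after 0.97 F [ 0.3 -0.6 -0. ] w 0.0343 t 11.7
```

View pics/w10.png

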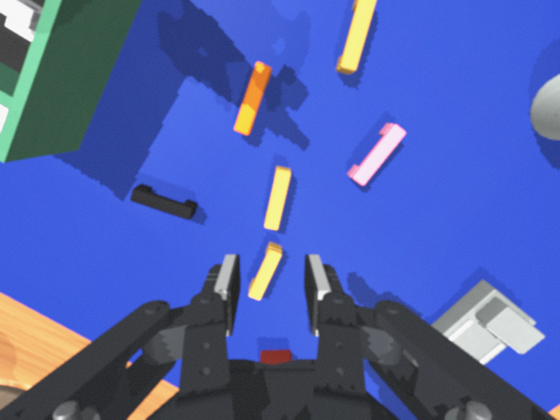

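>>> jog_arm:
  moves:
    - [0.002,0.005,0.04,0.43,0.4]
    - [0.002,0.005,0.04,0.43,0.4]
    - [0.002,0.005,0.04,0.43,0.4]
    - [0.002,0.005,0.04,0.43,0.4]

```text
t: 12.02
eef_pos: [0.5029, -0.0878, 0.1274]
eef_rot: [-3.069, -0.672, -0.0]
wrist_force: [-0.0, 0.3, 0.3]
grip_width: 0.034
```

```bash
sed -i 's/(14,80,120),(24,200,255)/(13,80,110),(27,255,255)/' h.py
python3 - <<'E'
from h import *
s=state();p=capture("wrist"); save(p,"w11"); print(s["eef_pos"])
T=Tcam(p,s)
print([o for o in pulls(p,.02,T) if .09>o[3]>.04 and o[4]<.04])
plan((.503,-.087,.018),-1.145)
E
```

```text
[ 0.50286115 -0.08782235  0.12736904]
[([216.0, 108.0], 0.5606, -0.0158, 0.0584, 0.0144, 0.264), ([272.0, 201.0], 0.5025, -0.0867, 0.0623, 0.0137, 0.421), ([277.0, 284.0], 0.4328, -0.1236, 0.0679, 0.0151, 0.238), ([14.0, 384.0], 0.2205, 0.068, 0.058, 0.0391, 0.16)]
shift [-0.0002 -0.0014  0.1102] roll units 0.009 yaw_y now -1.14 tilt [ 0.002 -0.    -1.   ] j6 after 0.97 F [-0.  -0.2  0.4] w 0.0342 t 12.1
```

View pics/w11.png

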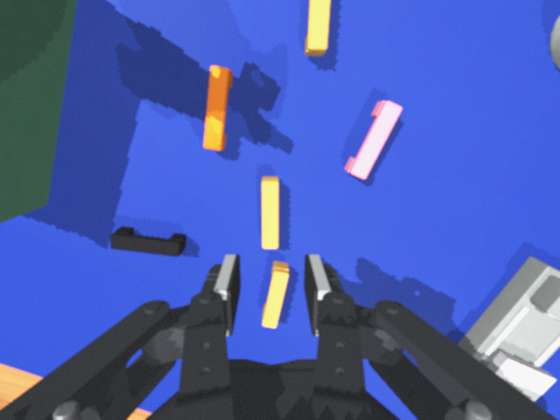

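>>> jog_arm:
  moves:
    - [0,-0.001,0.04,0,0.4]
    - [0,-0.001,0.08,0,0.4]
    - [0,-0.001,0.108,0,0.4]
    - [0,-0.001,0.109,0,0.4]
    - [0,-0.001,0.109,0,0.4]
    - [0,-0.001,0.109,0,0]
    - [0,-0.001,0.109,0,0]
    - [0,-0.001,0.109,0,0]

```text
t: 12.73
eef_pos: [0.5049, -0.0882, 0.0212]
eef_rot: [3.068, 0.664, 0.009]
wrist_force: [-0.1, 0.8, 4.2]
grip_width: 0.0123
```

>>> jog_arm:
  moves:
    - [0,0,0,0,0]
    - [0,0,-0.02,0,0]
    - [0,0,-0.06,0,0]
    - [0,0,-0.1,0,0]
    - [0,0,-0.14,0,0]
    - [0,0,-0.16,0,0]

```text
t: 13.23
eef_pos: [0.5051, -0.0884, 0.1846]
eef_rot: [3.066, 0.663, 0.014]
wrist_force: [0.7, -0.6, 0.0]
grip_width: 0.0125
```

```bash
cat >> h.py <<'E'
TU=(.505,.201,.07)
def tum(x,y):
    a=TU[2]; return (TU[0]+np.cos(a)*x-np.sin(a)*y, TU[1]+np.sin(a)*x+np.cos(a)*y)
E
python3 - <<'E'
from h import *
s=state();p=capture("wrist"); save(p,"w12"); print(s["eef_pos"])
print(tum(.01,.06)); plan((*tum(.01,.06),.18),.07+np.pi/2)
E
```

```text
[ 0.50510589 -0.08835639  0.18459807]
(np.float64(0.5107789391622809), np.float64(0.26155248848857215))
shift [ 0.148  -0.3177  0.0061] roll units 0.712 yaw_y now -1.145 tilt [ 0.015 -0.004 -1.   ] j6 after 1.97 F [ 1.7 -0.9  1.2] w 0.0127 t 13.3
```

View pics/w12.png

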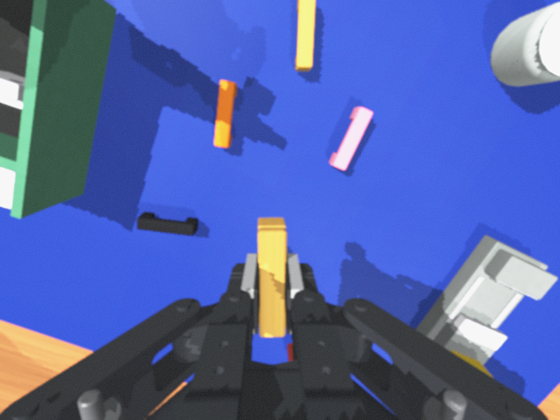

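>>> jog_arm:
  moves:
    - [0.1,-0.21,0,0.7,0]
    - [0.1,-0.21,0,0.7,0]
    - [0.1,-0.21,0,0.7,0]
    - [0.1,-0.21,0,0.7,0]
    - [0.1,-0.21,0,0.7,0]
    - [0.1,-0.21,0,0.7,0]
    - [0.148,-0.317,0.01,0.7,0]
    - [0.148,-0.317,0.01,0.7,0]

```text
t: 13.95
eef_pos: [0.5061, 0.23, 0.1722]
eef_rot: [-3.139, -0.119, -0.003]
wrist_force: [0.2, 0.0, -0.4]
grip_width: 0.012
```

Run:
```python
from h import *
print(state()["eef_pos"]); plan((*tum(.01,.06),.12),.07+np.pi/2)
```

```text
[0.50606016 0.2300191  0.17215379]
shift [ 0.007  -0.0311  0.0522] roll units 0.012 yaw_y now -1.495 tilt [ 0.002  0.001 -1.   ] j6 after 1.97 F [ 0.2  0.  -0.4] w 0.012 t 13.9
```

>>> jog_arm:
  moves:
    - [0.006,-0.031,0.0,0,0]
    - [0.006,-0.031,0.02,0,0]
    - [0.006,-0.031,0.05,0,0]
    - [0.006,-0.031,0.08,0,0]
    - [0.006,-0.031,0.105,0,0]
    - [0.006,-0.031,0.117,0,0]
    - [0.006,-0.031,0.117,0,0]
    - [0.006,-0.031,0.117,0,0]

```text
t: 14.62
eef_pos: [0.5104, 0.2595, 0.055]
eef_rot: [-3.139, -0.119, -0.002]
wrist_force: [-0.1, -0.1, -0.2]
grip_width: 0.0117
```

>>> jog_arm:
  moves:
    - [0,0,0,0,0]
    - [0,0,0,0,0.28]
    - [0,0,0,0,0.28]
    - [0,0,0,0,0.28]
    - [0,0,-0.03,0,0.28]
    - [0,0,-0.07,0,0.28]
    - [0,0,-0.11,0,0.28]
    - [0,0,-0.14,0,0.28]

```text
t: 15.28
eef_pos: [0.5108, 0.2597, 0.198]
eef_rot: [-3.138, -0.119, -0.006]
wrist_force: [1.5, -0.3, -0.8]
grip_width: 0.0238
```

Run:
```python
from h import *
s=state();p=capture("wrist"); save(p,"w13"); print(s["eef_pos"])
t=capture("top");  save(t,"t13")
print([o for o in pulls(t) if .08>o[3]>.045 and o[4]<.025 and o[2]>-.3])
plan((.431,-.1245,.2),.24-np.pi/2)
```

```text
[0.51076522 0.2597151  0.19795562]
[([277.0, 158.0], 0.6549, -0.0527, 0.0585, 0.0135, 0.407), ([121.0, 228.0], 0.5104, 0.2692, 0.0646, 0.0204, 0.068), ([312.0, 266.0], 0.4293, -0.124, 0.057, 0.0119, 0.23)]
shift [-0.1125  0.3785 -0.0013] roll units -0.328 yaw_y now -1.495 tilt [ 0.014  0.006 -1.   ] j6 after 1.05 F [-0.1  0.6  0.6] w 0.024 t 15.4
```

View pics/w13.png

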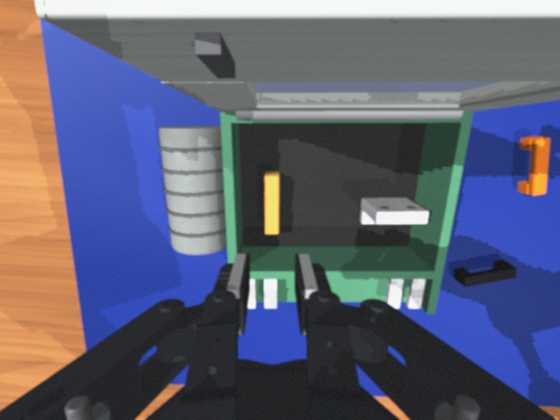

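>>> jog_arm:
  moves:
    - [-0.09,0.3,0,-0.32,0.4]
    - [-0.09,0.3,0,-0.32,0.4]
    - [-0.09,0.3,0,-0.32,0.4]
    - [-0.09,0.3,0,-0.32,0.4]
    - [-0.09,0.3,0,-0.32,0.4]
    - [-0.09,0.3,0,-0.32,0.4]
    - [-0.09,0.3,0,-0.32,0.4]
    - [-0.112,0.378,0,-0.32,0.4]

```text
t: 16.05
eef_pos: [0.4377, -0.0669, 0.1939]
eef_rot: [-3.12, -0.37, 0.0]
wrist_force: [0.3, -0.7, -0.1]
grip_width: 0.0344
```

Run:
```python
from h import *
print(state()["eef_pos"]); plan((.431,-.1245,.12),.235-np.pi/2)
```

```text
[ 0.43772612 -0.06690772  0.19389294]
shift [-0.02    0.0544  0.0739] roll units 0.003 yaw_y now -1.334 tilt [-0.  0. -1.] j6 after 1.05 F [ 0.3 -0.7 -0.1] w 0.0344 t 16.1
```

>>> jog_arm:
  moves:
    - [-0.02,0.054,0.02,0,0.4]
    - [-0.02,0.054,0.05,0,0.4]
    - [-0.02,0.054,0.074,0,0.4]
    - [-0.02,0.054,0.074,0,0.4]
    - [-0.02,0.054,0.074,0,0.4]
    - [-0.02,0.054,0.074,0,0.4]

```text
t: 16.55
eef_pos: [0.4328, -0.1223, 0.1209]
eef_rot: [3.119, 0.37, 0.001]
wrist_force: [-0.0, -0.3, 0.6]
grip_width: 0.0341
```

Run:
```python
from h import *
s=state();p=capture("wrist"); save(p,"w14"); print(s["eef_pos"])
T=Tcam(p,s)
print([o for o in pulls(p,.02,T) if .09>o[3]>.04 and o[4]<.04])
plan((.431,-.1245,.018),.235-np.pi/2)
```

```text
[ 0.43283034 -0.1223461   0.12094133]
[([274.0, 212.0], 0.4301, -0.1253, 0.0623, 0.0134, 0.231), ([155.0, 400.0], 0.2113, -0.0518, 0.0723, 0.018, -0.492)]
shift [-0.0032  0.0013  0.1036] roll units 0.004 yaw_y now -1.334 tilt [ 0.003 -0.001 -1.   ] j6 after 1.05 F [0.6 0.1 0.1] w 0.0343 t 16.6
```

View pics/w14.png

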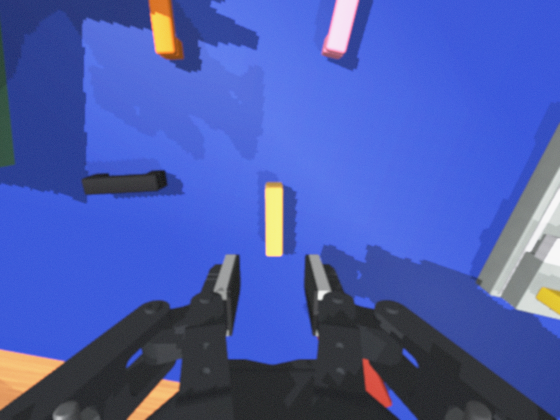

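>>> jog_arm:
  moves:
    - [-0.003,0.002,0.04,0,0.4]
    - [-0.003,0.002,0.08,0,0.4]
    - [-0.003,0.002,0.1,0,0.4]
    - [-0.003,0.002,0.103,0,0.4]
    - [-0.003,0.002,0.103,0,0.4]
    - [-0.003,0.002,0.103,0,0]
    - [-0.003,0.002,0.103,0,0]
    - [-0.003,0.002,0.103,0,0]

```text
t: 17.27
eef_pos: [0.4323, -0.1259, 0.0195]
eef_rot: [3.117, 0.37, 0.007]
wrist_force: [0.2, 0.9, 4.2]
grip_width: 0.0124
```

>>> jog_arm:
  moves:
    - [0,0,0,0,0]
    - [0,0,-0.02,0,0]
    - [0,0,-0.06,0,0]
    - [0,0,-0.1,0,0]
    - [0,0,-0.14,0,0]
    - [0,0,-0.16,0,0]

```text
t: 17.77
eef_pos: [0.4325, -0.1264, 0.1829]
eef_rot: [3.115, 0.369, 0.013]
wrist_force: [2.2, -0.9, -0.1]
grip_width: 0.0124
```

Run:
```python
from h import *
s=state();p=capture("wrist"); save(p,"w15"); print(s["eef_pos"])
plan((*tum(.01,.032),.18),.07-np.pi/2)
```

```text
[ 0.43249427 -0.12635534  0.1828895 ]
shift [ 0.1603 -0.3326  0.0046] roll units 0.332 yaw_y now -1.335 tilt [ 0.014 -0.005 -1.   ] j6 after 1.93 F [ 1.5 -0.2  1.9] w 0.0122 t 17.8
```

View pics/w15.png

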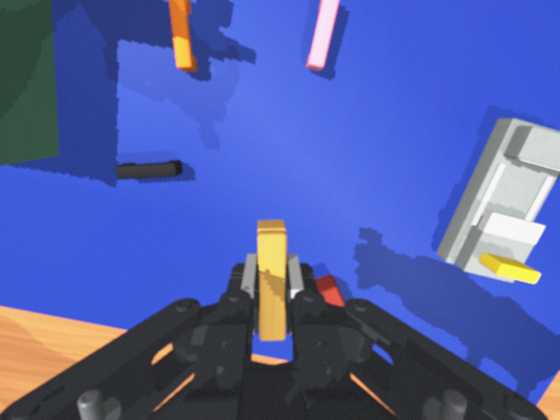

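Run:
```python
from h import *
plan((*tum(.01,.018),.18),.07-np.pi/2)
```

```text
shift [ 0.1579 -0.3187  0.0047] roll units 0.332 yaw_y now -1.335 tilt [ 0.014 -0.005 -1.   ] j6 after 1.9 F [ 1.5 -0.2  1.9] w 0.0122 t 17.8
```

>>> jog_arm:
  moves:
    - [0.11,-0.22,0,0.33,0]
    - [0.11,-0.22,0,0.33,0]
    - [0.11,-0.22,0,0.33,0]
    - [0.11,-0.22,0,0.33,0]
    - [0.11,-0.22,0,0.33,0]
    - [0.11,-0.22,0,0.33,0]
    - [0.158,-0.318,0,0.33,0]
    - [0.158,-0.318,0,0.33,0]

```text
t: 18.48
eef_pos: [0.5029, 0.1952, 0.1776]
eef_rot: [3.14, 0.112, 0.001]
wrist_force: [1.3, -0.0, -0.7]
grip_width: 0.0122
```

Run:
```python
from h import *
print(state()["eef_pos"]); plan((*tum(.01,.018),.055),.07-np.pi/2)
```

```text
[0.50288729 0.19517391 0.17762021]
shift [ 0.0124 -0.0237  0.1226] roll units 0.002 yaw_y now -1.5 tilt [ 0.001 -0.    -1.   ] j6 after 1.9 F [ 1.3 -0.  -0.7] w 0.0122 t 18.5
```

>>> jog_arm:
  moves:
    - [0.011,-0.024,0.0,0,0]
    - [0.011,-0.024,0.03,0,0]
    - [0.011,-0.024,0.06,0,0]
    - [0.011,-0.024,0.09,0,0]
    - [0.011,-0.024,0.112,0,0]
    - [0.011,-0.024,0.122,0,0]
    - [0.011,-0.024,0.122,0,0]
    - [0.011,-0.024,0.122,0,0]

```text
t: 19.15
eef_pos: [0.5124, 0.2178, 0.0554]
eef_rot: [3.14, 0.111, -0.0]
wrist_force: [0.8, -0.4, 0.7]
grip_width: 0.0124
```

>>> jog_arm:
  moves:
    - [0,0,0,0,0]
    - [0,0,0,0,0.28]
    - [0,0,0,0,0.28]
    - [0,0,0,0,0.28]
    - [0,0,-0.03,0,0.28]
    - [0,0,-0.07,0,0.28]
    - [0,0,-0.11,0,0.28]
    - [0,0,-0.14,0,0.28]

```text
t: 19.82
eef_pos: [0.5134, 0.2183, 0.1991]
eef_rot: [-3.138, -0.111, -0.006]
wrist_force: [1.0, 0.9, 0.9]
grip_width: 0.0238
```

Run:
```python
from h import *
s=state();p=capture("wrist"); save(p,"w16"); print(s["eef_pos"])
t=capture("top");  save(t,"t16")
print([o for o in pulls(t) if .08>o[3]>.045 and o[4]<.03 and o[2]>-.3])
plan((.6565,-.054,.2),.405-np.pi/2)
```

```text
[0.51341127 0.218251   0.19905594]
[([277.0, 158.0], 0.6549, -0.0527, 0.0585, 0.0135, 0.407), ([142.0, 227.0], 0.5138, 0.2276, 0.0643, 0.0201, 0.063), ([121.0, 233.0], 0.5027, 0.2699, 0.0503, 0.0198, 0.168)]
shift [0.1195 0.2827 0.0038] roll units -0.668 yaw_y now -1.5 tilt [ 0.014  0.005 -1.   ] j6 after 1.08 F [-0.1 -0.6  0.3] w 0.0238 t 19.9
```

View pics/w16.png

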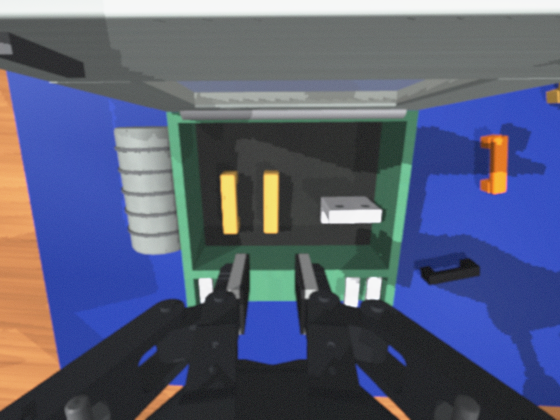

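View pics/t16.png

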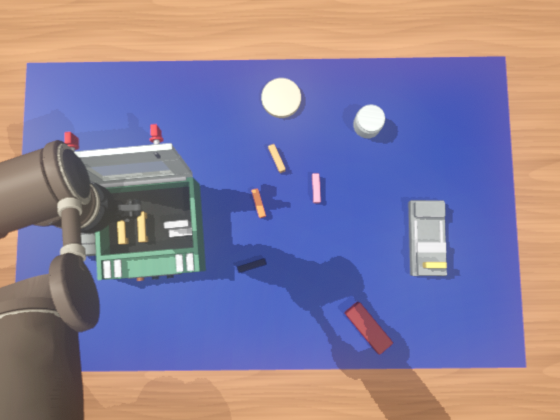

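>>> jog_arm:
  moves:
    - [-0.01,0.24,0,-0.66,0.4]
    - [-0.01,0.24,0,-0.66,0.4]
    - [-0.01,0.24,0,-0.66,0.4]
    - [-0.01,0.24,0,-0.66,0.4]
    - [-0.01,0.26,0,-0.66,0.4]
    - [0.02,0.283,0,-0.66,0.4]
    - [0.06,0.283,0,-0.66,0.4]
    - [0.119,0.283,0,-0.66,0.4]

```text
t: 20.58
eef_pos: [0.6094, -0.0552, 0.1947]
eef_rot: [3.079, 0.618, -0.004]
wrist_force: [1.3, 0.9, 1.4]
grip_width: 0.0342
```

Run:
```python
from h import *
print(state()["eef_pos"]); plan((.656,-.0535,.12),.405-np.pi/2)
```

```text
[ 0.60943827 -0.05516387  0.19471044]
shift [0.0438 0.0164 0.0746] roll units -0.018 yaw_y now -1.175 tilt [-0.002 -0.002 -1.   ] j6 after 1.08 F [1.3 0.9 1.4] w 0.0342 t 20.6
```

>>> jog_arm:
  moves:
    - [0.044,0.016,0.02,0,0.4]
    - [0.044,0.016,0.05,0,0.4]
    - [0.044,0.016,0.074,0,0.4]
    - [0.044,0.016,0.074,0,0.4]
    - [0.044,0.016,0.074,0,0.4]
    - [0.044,0.016,0.074,0,0.4]

```text
t: 21.08
eef_pos: [0.6576, -0.0481, 0.122]
eef_rot: [3.078, 0.625, 0.001]
wrist_force: [0.3, -0.7, 1.5]
grip_width: 0.0344
```

Run:
```python
from h import *
s=state();p=capture("wrist"); save(p,"w17"); print(s["eef_pos"])
T=Tcam(p,s)
print([o for o in pulls(p,.02,T) if .09>o[3]>.04 and o[4]<.04])
plan((.656,-.0535,.018),.405-np.pi/2)
```

```text
[ 0.6576049  -0.04814936  0.12200197]
[([277.0, 217.0], 0.657, -0.053, 0.0617, 0.0135, 0.414)]
shift [-0.0045  0.0038  0.1051] roll units -0.008 yaw_y now -1.17 tilt [ 0.003 -0.    -1.   ] j6 after 1.08 F [ 0.5 -0.1  0.2] w 0.0341 t 21.1
```

View pics/w17.png

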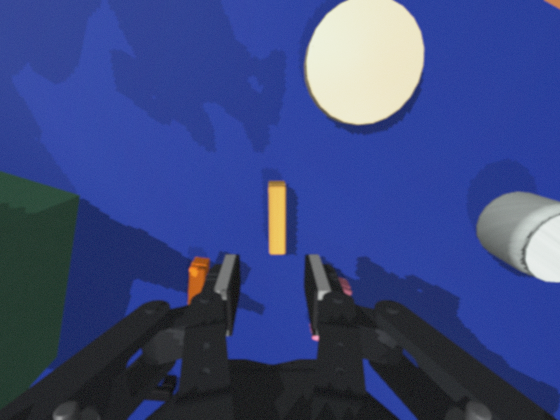

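>>> jog_arm:
  moves:
    - [-0.004,0.003,0.04,0,0.4]
    - [-0.004,0.003,0.08,0,0.4]
    - [-0.004,0.003,0.102,0,0.4]
    - [-0.004,0.003,0.104,0,0.4]
    - [-0.004,0.003,0.104,0,0.4]
    - [-0.004,0.003,0.104,0,0]
    - [-0.004,0.003,0.104,0,0]
    - [-0.004,0.003,0.104,0,0]

```text
t: 21.8
eef_pos: [0.6581, -0.0528, 0.021]
eef_rot: [3.076, 0.625, 0.01]
wrist_force: [-0.6, 0.1, 6.1]
grip_width: 0.0123
```

>>> jog_arm:
  moves:
    - [0,0,0,0,0]
    - [0,0,-0.02,0,0]
    - [0,0,-0.06,0,0]
    - [0,0,-0.1,0,0]
    - [-0.02,0,-0.14,0,0]
    - [-0.06,0,-0.16,0,0]
    - [-0.1,0,-0.16,0,0]
    - [-0.12,0,-0.16,0,0]

```text
t: 22.47
eef_pos: [0.5431, -0.1005, 0.1807]
eef_rot: [3.076, 0.625, 0.005]
wrist_force: [0.2, 0.6, -1.2]
grip_width: 0.0119
```

Run:
```python
from h import *
s=state();p=capture("wrist"); save(p,"w18"); print(s["eef_pos"])
plan((*tum(.035,-.012),.18),.07-np.pi/2)
plan((*tum(-.02,-.012),.18),.07-np.pi/2)
```

```text
[ 0.54310953 -0.10045723  0.18067559]
shift [ 0.1159 -0.2685 -0.0018] roll units 0.66 yaw_y now -1.171 tilt [-0.004 -0.002 -1.   ] j6 after 1.84 F [-3.7 -0.2 -2. ] w 0.0121 t 22.5
shift [ 0.0639 -0.2864 -0.0016] roll units 0.66 yaw_y now -1.171 tilt [-0.004 -0.002 -1.   ] j6 after 1.87 F [-3.7 -0.2 -2. ] w 0.0121 t 22.5
```

View pics/w18.png

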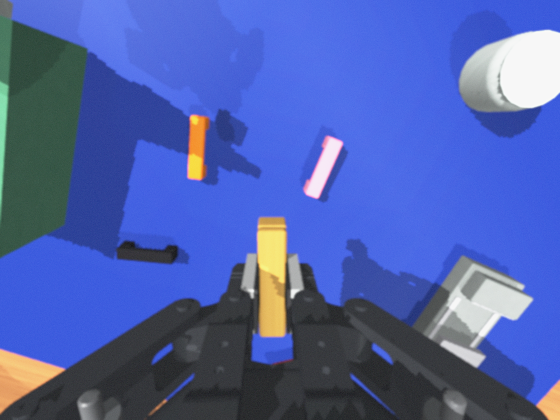

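>>> jog_arm:
  moves:
    - [0.06,-0.2,0,0.66,0]
    - [0.06,-0.2,0,0.66,0]
    - [0.06,-0.2,0,0.66,0]
    - [0.06,-0.2,0,0.66,0]
    - [0.06,-0.2,0,0.66,0]
    - [0.06,-0.27,0,0.66,0]
    - [0.06,-0.28,0,0.66,0]
    - [0.06,-0.28,0,0.66,0]

```text
t: 23.18
eef_pos: [0.488, 0.1878, 0.1779]
eef_rot: [-3.136, -0.119, 0.001]
wrist_force: [-0.3, -0.8, -0.7]
grip_width: 0.0123
```

Run:
```python
from h import *
s=state();p=capture("wrist"); save(p,"w19"); print(s["eef_pos"])
plan((*tum(.038,-.02),.055),.07-np.pi/2)
```

```text
[0.48796457 0.18779523 0.17794822]
shift [0.0549 0.0064 0.123 ] roll units 0.013 yaw_y now -1.494 tilt [ 0.001  0.001 -1.   ] j6 after 1.83 F [-0.7 -1.  -1.8] w 0.0122 t 23.2
```

View pics/w19.png

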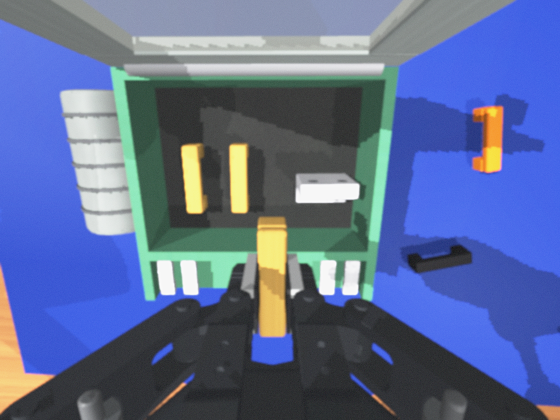

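>>> jog_arm:
  moves:
    - [0.025,0.005,0.0,0,0]
    - [0.05,0.005,0.02,0,0]
    - [0.05,0.005,0.05,0,0]
    - [0.05,0.005,0.08,0,0]
    - [0.05,0.005,0.11,0,0]
    - [0.05,0.005,0.122,0,0]
    - [0.05,0.005,0.122,0,0]
    - [0.05,0.005,0.122,0,0]

```text
t: 23.9
eef_pos: [0.5413, 0.1798, 0.0554]
eef_rot: [3.139, 0.11, 0.0]
wrist_force: [-0.5, -0.3, -0.6]
grip_width: 0.0124
```

>>> jog_arm:
  moves:
    - [0,0,0,0,0]
    - [0,0,0,0,0.26]
    - [0,0,0,0,0.26]
    - [0,0,0,0,0.26]
    - [0,0,-0.03,0,0.26]
    - [0,0,-0.07,0,0.26]
    - [0,0,-0.11,0,0.26]
    - [0,0,-0.14,0,0.26]

```text
t: 24.57
eef_pos: [0.5418, 0.1808, 0.199]
eef_rot: [-3.139, -0.112, -0.006]
wrist_force: [0.7, 0.6, 0.1]
grip_width: 0.0221
```

>>> jog_arm:
  moves:
    - [-0.04,0.1,0,0,0.26]
    - [-0.08,0.14,0,0,0.26]
    - [-0.12,0.18,0,0,0.26]
    - [-0.12,0.2,0,0,0.26]
    - [-0.12,0.2,0,0,0.26]
    - [-0.12,0.2,0,0,0.26]

```text
t: 25.07
eef_pos: [0.433, -0.0297, 0.1956]
eef_rot: [3.138, 0.11, -0.0]
wrist_force: [0.9, -0.8, 0.1]
grip_width: 0.0223
```

Run:
```python
from h import *
s=state();print(s["eef_pos"])
t=capture("top");  save(t,"t20",(60,120,330,300),2.9); c=capture("scene"); save(c,"s20")
print([o for o in pulls(t) if .08>o[3]>.04 and o[4]<.03 and o[2]>-.3])
```

```text
[ 0.43299262 -0.0297193   0.19557345]
[([161.0, 211.0], 0.5436, 0.1881, 0.0629, 0.0167, 0.019), ([141.0, 226.0], 0.5146, 0.2287, 0.0632, 0.0181, 0.065), ([121.0, 228.0], 0.511, 0.2702, 0.0634, 0.0184, 0.07)]
```

View pics/t20.png

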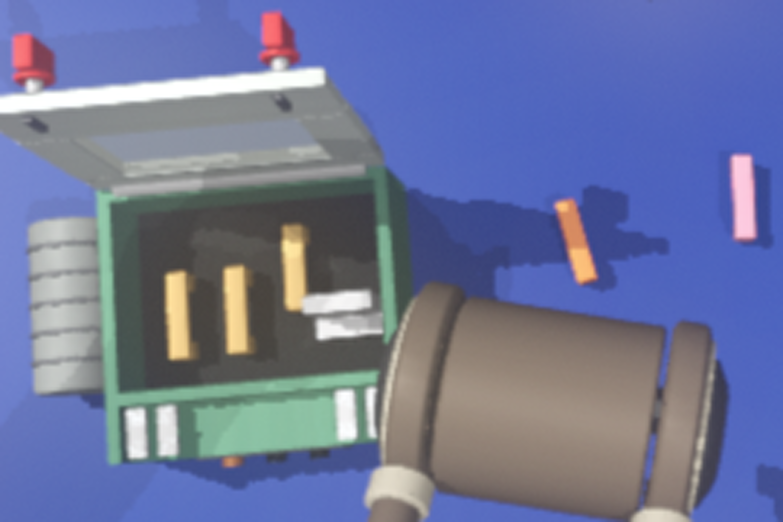

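View pics/s20.png

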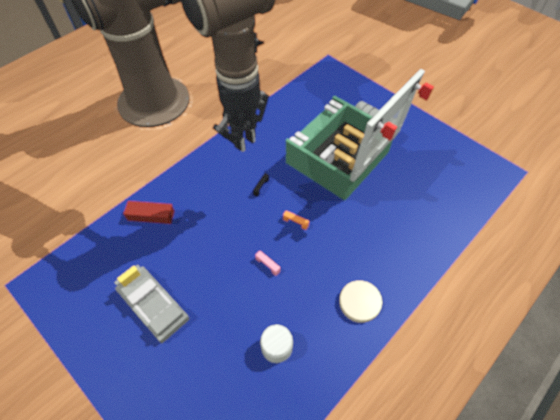

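The chamber now holds all three brass pulls and the bracket, and no other brass shows in either view. Next is the lid: rise, go over the top, descend behind it between the studs, and push it toward the robot. I roll the tool half a turn on the way for the studs.

>>> jog_arm:
  moves:
    - [0,-0.04,-0.05,-1,0]
    - [0,-0.08,-0.08,-1,0]
    - [0.03,-0.1,-0.14,-1,0]
    - [0.03,-0.13,-0.15,-1,0]
    - [0.03,-0.16,-0.15,-1,0]
    - [0.03,-0.2,-0.15,-1,0]

```text
t: 25.67
eef_pos: [0.4542, 0.1597, 0.3481]
eef_rot: [3.014, 0.883, 0.016]
wrist_force: [1.5, 0.5, 0.4]
grip_width: 0.0001
```

Run:
```python
from h import *
s=state();print(s["eef_pos"],s["joints"].round(2))
plan((*tum(.185,0),.35),1.64)
# studs / lid angle estimate
t=capture("top"); c=capture("scene")
for p in (t,c):
    for n in ("lid_edge","stud_a"): print(n,[(np.round(r["location"],1).tolist(),round(r["conf"],2)) for r in place_of(p,n)])
    for th in (1.6,1.65,1.7,1.75):
        r=.184; x=.092-r*np.cos(th)+.005*np.sin(th)*1; z=.085+r*np.sin(th)+.005*np.cos(th)
        print(th,proj(p,[*tum(x,0),z]).round(1))
```

```text
[0.45416911 0.15966233 0.34809089] [ 0.25 -0.07  1.84 -0.    1.35  1.25]
shift [0.2275 0.0813 0.0006] roll units 1.002 yaw_y now -1.001 tilt [ 0.01   0.002 -1.   ] j6 after 1.8 F [1.5 0.5 0.4] w 0.0001 t 25.7
lid_edge [([148.5, 110.2], 0.81)]
stud_a [([132.6, 157.3], 0.81), ([143.0, 72.0], 0.51), ([211.3, 163.0], 0.36)]
1.6 [111.5 155.4]
1.65 [111.4 149.9]
1.7 [111.4 144.5]
1.75 [111.6 139.3]
lid_edge [([94.9, 396.6], 0.64)]
stud_a [([89.9, 426.5], 0.68), ([131.8, 389.0], 0.58)]
1.6 [393.2  94.6]
1.65 [397.2  97. ]
1.7 [401.1  99.6]
1.75 [405.  102.4]
```

>>> jog_arm:
  moves:
    - [0.04,0.01,0,-1,0]
    - [0.08,0.03,0,-1,0]
    - [0.12,0.04,0,-1,0]
    - [0.16,0.06,0,-1,0]
    - [0.2,0.075,0,-1,0]
    - [0.228,0.081,0,-1,0]
    - [0.228,0.081,0,-1,0]
    - [0.228,0.081,0,-1,0]

```text
t: 26.63
eef_pos: [0.6878, 0.2101, 0.3387]
eef_rot: [-2.703, -1.598, 0.009]
wrist_force: [0.0, 0.6, 0.4]
grip_width: 0.0
```

>>> jog_arm:
  moves:
    - [0,0,0,-1,0]
    - [0,0,0,-1,0]
    - [0,0,0,-1,0]
    - [0,0,0,-1,0]
    - [0,0,0,-1,0]

```text
t: 27.05
eef_pos: [0.6857, 0.2106, 0.3435]
eef_rot: [-2.221, -2.222, 0.001]
wrist_force: [-0.1, -0.1, 0.0]
grip_width: 0.0
```

>>> jog_arm:
  moves:
    - [0,0,0,-1,0]
    - [0,0,0,-1,0]
    - [0,0,0,-1,0]
    - [0,0,0,-1,0]
    - [0,0,0,-1,0]

```text
t: 27.47
eef_pos: [0.686, 0.2111, 0.3434]
eef_rot: [-1.605, -2.7, 0.0]
wrist_force: [0.7, -0.4, 0.3]
grip_width: 0.0004
```

>>> jog_arm:
  moves:
    - [0,0,0,-1,0]
    - [0,0,0,-1,0]
    - [0,0,0,-1,0]
    - [0,0,0,-1,0]
    - [0,0,0,-1,0]

```text
t: 27.88
eef_pos: [0.6863, 0.2115, 0.3431]
eef_rot: [-0.89, -3.013, 0.0]
wrist_force: [0.0, 0.6, -0.1]
grip_width: 0.0005
```

>>> jog_arm:
  moves:
    - [0,0,0,-1,0]
    - [0,0,0,-1,0]
    - [0,0,0,-1,0]
    - [0,0,0,-1,0]
    - [0,0,0,-1,0]

```text
t: 28.3
eef_pos: [0.6865, 0.2117, 0.343]
eef_rot: [-0.119, -3.139, 0.0]
wrist_force: [0.4, -0.3, -0.7]
grip_width: -0.0002
```

Run:
```python
from h import *
s=state();print(s["eef_pos"],s["joints"].round(2))
plan((*tum(.185,0),.23),1.64)
p=capture("wrist"); save(p,"w21"); save(capture("scene"),"s21")
```

```text
[0.68652459 0.21172648 0.34301943] [ 0.24  0.43  1.28 -0.    1.44 -1.26]
shift [-0.0029  0.0024  0.113 ] roll units -0.29 yaw_y now 1.495 tilt [-0. -0. -1.] j6 after -1.34 F [ 0.4 -0.3 -0.7] w -0.0002 t 28.3
```

View pics/w21.png

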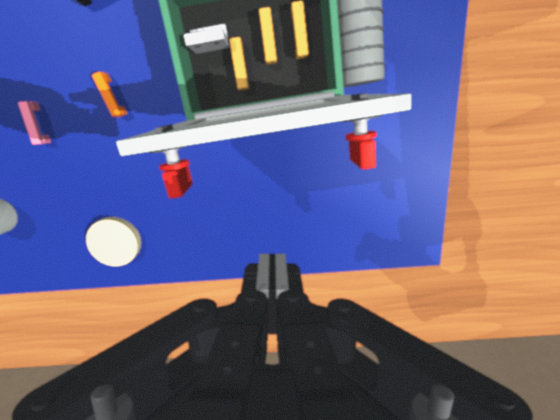

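View pics/s21.png

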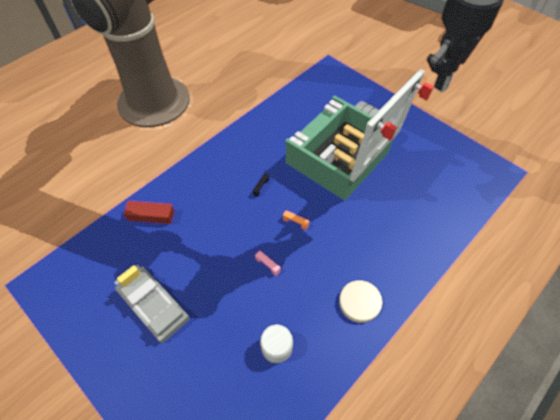

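>>> jog_arm:
  moves:
    - [-0.004,0.002,0.03,-0.29,0]
    - [-0.004,0.002,0.06,-0.29,0]
    - [-0.004,0.002,0.09,-0.29,0]
    - [-0.004,0.002,0.113,-0.29,0]
    - [-0.004,0.002,0.113,-0.29,0]
    - [-0.004,0.002,0.113,-0.29,0]

```text
t: 28.9
eef_pos: [0.6898, 0.2135, 0.2278]
eef_rot: [0.111, -3.135, 0.001]
wrist_force: [0.0, -0.1, 0.5]
grip_width: 0.0002
```

Run:
```python
from h import *
s=state();print(s["eef_pos"],s["wrist_force"])
p=capture("wrist"); save(p,"w22")
```

```text
[0.68983486 0.21350811 0.22780017] [ 0.02068352 -0.09925037  0.54250782]
```

View pics/w22.png

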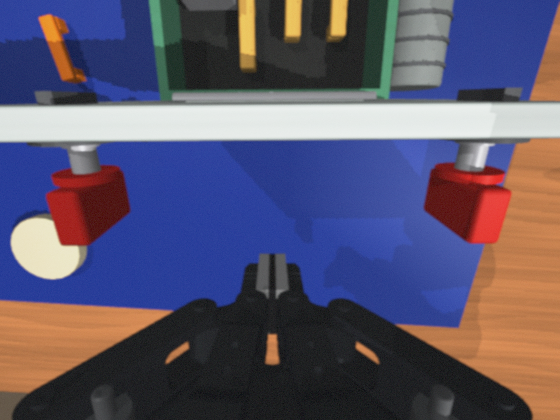

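>>> jog_arm:
  moves:
    - [0.02,0,0,0,0]
    - [0.04,0,0,0,0]
    - [0.055,0,0,0,0]
    - [0.065,0,0,0,0]
    - [0.075,0,0,0,0]
    - [0.085,0,0,0,0]
    - [0.095,0,0,0,0]
    - [0.105,0,0,0,0]

```text
t: 29.62
eef_pos: [0.5882, 0.2066, 0.2329]
eef_rot: [-0.115, 3.132, 0.002]
wrist_force: [3.4, 0.3, 0.7]
grip_width: -0.0002
```

>>> jog_arm:
  moves:
    - [0.01,0,0,0,0]
    - [0.02,0,0,0,0]
    - [0.03,0,0,0,0]
    - [0.04,0,0,0,0]
    - [0.05,0,0,0,0]
    - [0.06,0,0,0,0]
    - [0.07,0,0,0,0]
    - [0.08,0,0,0,0]

```text
t: 30.28
eef_pos: [0.505, 0.2, 0.2294]
eef_rot: [0.117, -3.138, 0.0]
wrist_force: [-0.6, 0.4, 0.0]
grip_width: -0.0001
```

Run:
```python
from h import *
s=state();print(s["eef_pos"],s["wrist_force"])
p=capture("wrist"); save(p,"w23"); save(capture("scene"),"s23")
```

```text
[0.50496184 0.20004085 0.22939597] [-0.619873    0.39966633  0.03993251]
```

View pics/w23.png

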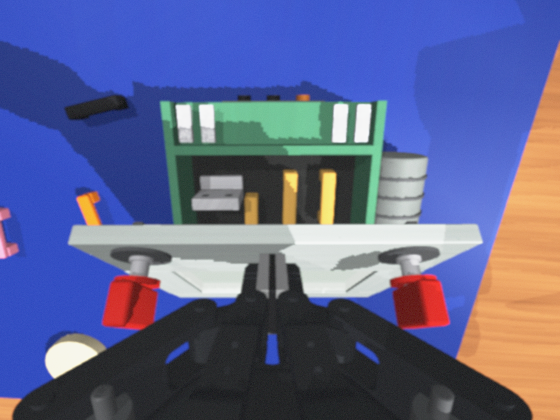

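View pics/s23.png

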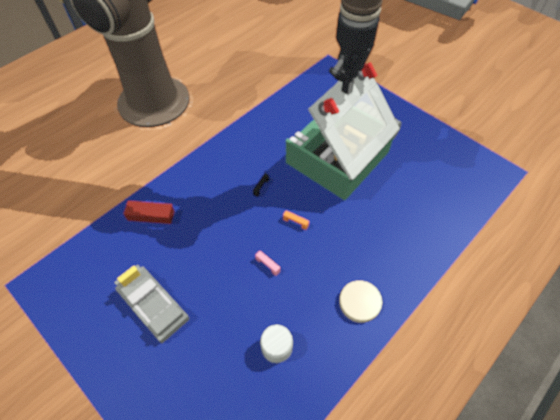

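>>> jog_arm:
  moves:
    - [0.01,0,0,0,0]
    - [0.02,0,0,0,0]
    - [0.03,0,0,0,0]
    - [0.04,0,0,0,0]
    - [0.05,0,0,0,0]
    - [0.06,0,0,0,0]
    - [0.06,0,0,0,0]
    - [0.06,0,0,0,0]

```text
t: 31.05
eef_pos: [0.4463, 0.1958, 0.2299]
eef_rot: [-0.117, 3.139, 0.0]
wrist_force: [0.8, -0.7, -0.8]
grip_width: 0.0001
```

>>> jog_arm:
  moves:
    - [0,0,0,0,0]
    - [0,0,0,0,0]
    - [0,0,0,0,0]
    - [0,0,0,0,0]
    - [0,0,0,0,0]
    - [0,0,0,0,0]
    - [0,0,0,0,0]
    - [0,0,0,0,0]

```text
t: 31.72
eef_pos: [0.4468, 0.1957, 0.2296]
eef_rot: [0.117, -3.139, 0.0]
wrist_force: [0.1, 0.2, 0.2]
grip_width: -0.0002
```

Run:
```python
from h import *
s=state();print(s["eef_pos"],s["wrist_force"])
p=capture("wrist"); save(p,"w24"); save(capture("scene"),"s24",(260,60,430,210),4)
```

```text
[0.44679796 0.1957444  0.22964963] [0.08651042 0.16339328 0.21111477]
```

View pics/s24.png

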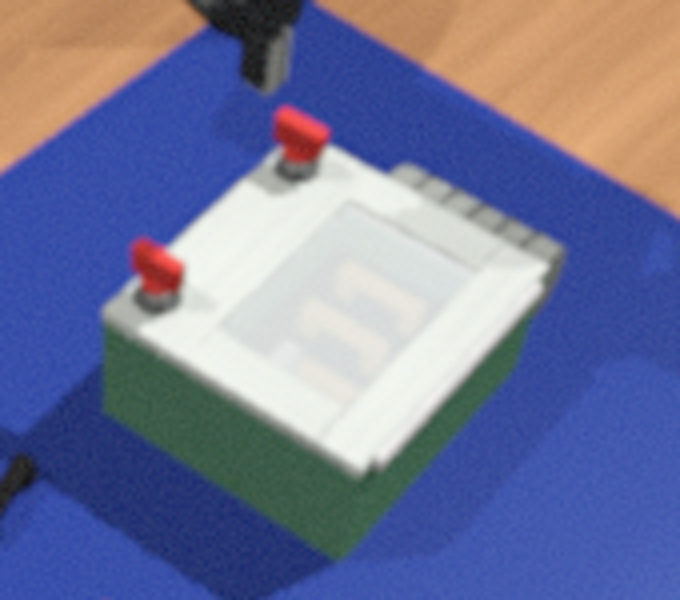

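The lid is shut, with the three pulls visible through the window and both wings fore and aft. I start with stud A.

Run:
```python
from h import *
print(tum(-.073,.07),tum(-.073,-.07))
plan((*tum(-.073,.07),.18),.07+np.pi/2)
```

```text
(np.float64(0.4272827776678833), np.float64(0.2657227421620897)) (np.float64(0.43707477629513786), np.float64(0.12606560212663054))
shift [0.0142 0.0712 0.0497] roll units 0.008 yaw_y now 1.645 tilt [-0. -0. -1.] j6 after -1.08 F [-0.2  0.1  0.6] w 0.0 t 31.8
```

>>> jog_arm:
  moves:
    - [0.014,0.03,0,0,0.4]
    - [0.014,0.071,0.02,0,0.4]
    - [0.014,0.071,0.05,0,0.4]
    - [0.014,0.071,0.05,0,0.4]
    - [0.014,0.071,0.05,0,0.4]
    - [0.014,0.071,0.05,0,0.4]

```text
t: 32.32
eef_pos: [0.4279, 0.2653, 0.1803]
eef_rot: [-0.116, 3.139, -0.0]
wrist_force: [1.3, -0.1, -0.0]
grip_width: 0.0341
```

```bash
cat > red.py <<'E'
from h import *
def reds(p,z=.131,T=None):
    hsv=cv2.cvtColor(p["color"],cv2.COLOR_RGB2HSV)
    m=cv2.inRange(hsv,(0,150,90),(9,255,255))|cv2.inRange(hsv,(172,150,90),(180,255,255))
    n,l,st,c=cv2.connectedComponentsWithStats(m); out=[]
    for i in range(1,n):
        if st[i,4]<80: continue
        pts=np.argwhere(l==i)[:,::-1].astype(np.float32)
        W=np.array([unproj(p,q,z,T)[:2] for q in pts]).astype(np.float32)
        (cx,cy),(w,h),a=cv2.minAreaRect(W); a=np.radians(a)
        if h>w:a+=np.pi/2;w,h=h,w
        out.append((c[i].round().tolist(),st[i].tolist(),[round(float(v),4) for v in(cx,cy,w,h,(a+np.pi/2)%np.pi-np.pi/2)]))
    return out
E
python3 - <<'E'
from red import *
s=state();p=capture("wrist"); save(p,"w25"); print(s["eef_pos"])
for o in reds(p,.131,Tcam(p,s)): print(o)
t=capture("top")
for o in reds(t): print(o)
t=capture("scene")
for o in reds(t): print(o)
E
```

```text
[0.42793767 0.26529898 0.1803008 ]
([272.0, 234.0], [258, 209, 30, 54, 1033], [0.423, 0.2649, 0.0368, 0.0186, 0.0601])
([69.0, 235.0], [46, 210, 49, 54, 1781], [0.4332, 0.1365, 0.0369, 0.029, 0.0779])
([335.0, 94.0], [330, 88, 12, 12, 101], [0.4353, 0.2591, 0.0384, 0.0266, -0.8625])
([299.0, 127.0], [294, 120, 11, 13, 98], [0.4438, 0.1202, 0.0371, 0.0228, -0.8172])
([149.0, 210.0], [124, 202, 49, 18, 648], [0.3823, -0.254, 0.0957, 0.0341, 0.6772])
```

View pics/w25.png

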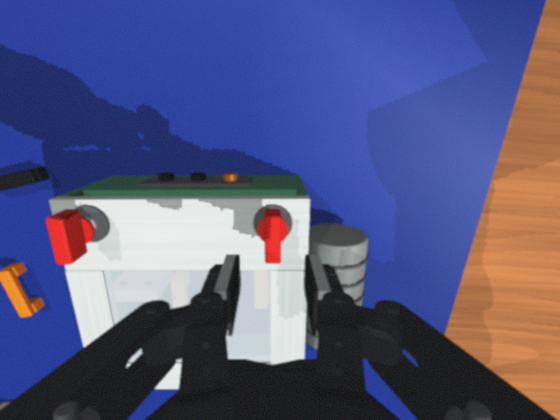

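>>> jog_arm:
  moves:
    - [0.002,0,0.025,0,0.4]
    - [0.002,0,0.051,0,0.4]
    - [0.002,0,0.051,0,0.4]
    - [0.002,0,0.051,0,0.4]
    - [0.002,0,0.051,0,0]
    - [0.002,0,0.051,0,0]
    - [0.002,0,0.051,0,0]
    - [0.002,0,0.051,0,0]

```text
t: 33.13
eef_pos: [0.4271, 0.2657, 0.1305]
eef_rot: [-0.117, 3.136, 0.001]
wrist_force: [0.3, -0.7, 2.6]
grip_width: 0.0091
```

>>> jog_arm:
  moves:
    - [0,0,0,0,0]
    - [0,0,0,0,0]

```text
t: 33.3
eef_pos: [0.4271, 0.2657, 0.1299]
eef_rot: [-0.117, 3.136, 0.001]
wrist_force: [2.3, -1.7, 3.6]
grip_width: 0.0094
```

Run:
```python
from red import *
s=state();p=capture("wrist"); save(p,"w26"); print(s["eef_pos"],s["wrist_force"],s["moment"],s["grip_width"]); plan((.4255,.2652,.114),.07+np.pi/2)
```

```text
[0.42710811 0.26574128 0.12994123] [ 2.30787889 -1.65531261  3.58062742] [-0.26228998 -0.37862064 -0.0018967 ] 0.009416542665480239
shift [ 0.0017 -0.0005  0.0158] roll units 0.009 yaw_y now 1.645 tilt [ 0.004  0.001 -1.   ] j6 after -1.08 F [ 3.1 -1.6  3. ] w 0.0093 t 33.4
```

View pics/w26.png

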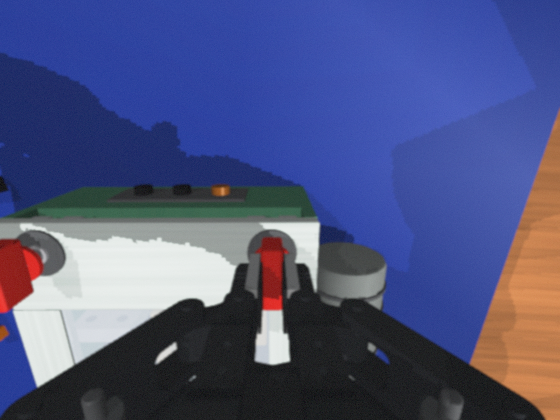

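>>> jog_arm:
  moves:
    - [0,0,0.004,0,0]
    - [0,0,0.008,0,0]
    - [0,0,0.011,0,0]
    - [0,0,0.013,0,0]
    - [0,0,0.014,0,0]
    - [0,0,0.014,0,0]
    - [0,0,0.014,0,0]

```text
t: 33.93
eef_pos: [0.4273, 0.2659, 0.1172]
eef_rot: [-0.117, 3.137, 0.001]
wrist_force: [-1.0, -3.9, 17.8]
grip_width: 0.0093
```

Run:
```python
from red import *
s=state();p=capture("wrist"); save(p,"w27"); print(s["eef_pos"],s["wrist_force"],s["moment"],s["grip_width"])
```

```text
[0.42726158 0.26590069 0.11719699] [-0.9795707  -3.92503239 17.84224223] [-0.66853405  0.12195386 -0.02570499] 0.009310289927851904
```

View pics/w27.png

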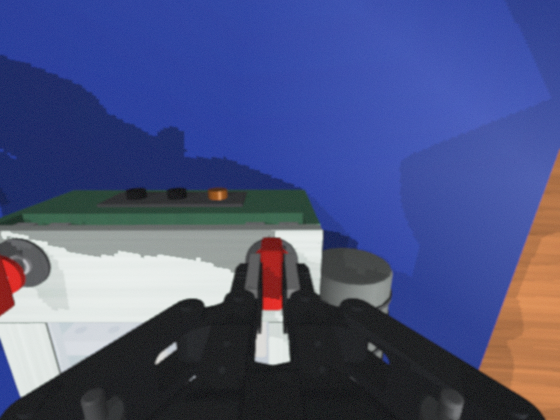

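>>> jog_arm:
  moves:
    - [0,0,0.001,0,0]
    - [0,0,0.001,0.2,0]
    - [0,0,0.001,0.4,0]
    - [0,0,0.001,0.6,0]
    - [0,0,0.001,0.8,0]
    - [0,0,0.001,0.8,0]
    - [0,0,0.001,0.8,0]

```text
t: 34.57
eef_pos: [0.4274, 0.2659, 0.1171]
eef_rot: [0.509, 3.097, 0.001]
wrist_force: [-1.8, -5.5, 22.5]
grip_width: 0.0087
```

Run:
```python
from red import *
s=state();p=capture("wrist"); save(p,"w28"); print(s["eef_pos"],s["wrist_force"],s["moment"],s["grip_width"]); plan((.4255,.2652,.114))
```

```text
[0.42737843 0.2658888  0.11710068] [-1.82892341 -5.53743632 22.50478841] [-0.95178516  0.47057285 -0.01621472] 0.00865966400426733
shift [ 0.0015 -0.0013  0.0031] roll units None yaw_y now 1.245 tilt [ 0.003  0.    -1.   ] j6 after -0.69 F [-2.4 -4.2 22.6] w 0.0093 t 34.6
```

View pics/w28.png

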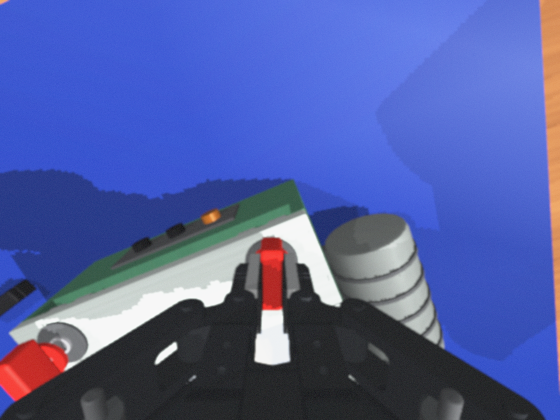

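>>> jog_arm:
  moves:
    - [0,0,0,0.2,0]
    - [0,0,0,0.4,0]
    - [0,0,0,0.6,0]
    - [0,0,0,0.8,0]
    - [0,0,0,0.8,0]

```text
t: 35.03
eef_pos: [0.4274, 0.2659, 0.1171]
eef_rot: [1.119, 2.933, 0.002]
wrist_force: [-2.6, -4.7, 22.5]
grip_width: 0.0092
```

>>> jog_arm:
  moves:
    - [0,0,0,0.2,0]
    - [0,0,0,0.4,0]
    - [0,0,0,0.6,0]
    - [0,0,0,0.8,0]
    - [0,0,0,0.8,0]

```text
t: 35.45
eef_pos: [0.4274, 0.2658, 0.1171]
eef_rot: [1.679, 2.653, 0.003]
wrist_force: [-2.2, -4.7, 23.0]
grip_width: 0.0091
```

>>> jog_arm:
  moves:
    - [0,0,0,0.2,0]
    - [0,0,0,0.4,0]
    - [0,0,0,0.6,0]
    - [0,0,0,0.8,0]
    - [0,0,0,0.8,0]

```text
t: 35.87
eef_pos: [0.4273, 0.2658, 0.1171]
eef_rot: [2.173, 2.266, 0.003]
wrist_force: [-2.6, -5.1, 22.6]
grip_width: 0.0094
```

Run:
```python
from red import *
s=state();p=capture("wrist"); save(p,"w29"); print(s["eef_pos"],s["wrist_force"],s["moment"],s["grip_width"]); plan((.4255,.2652,.114))
```

```text
[0.42731456 0.26579827 0.11709334] [-2.6489931  -5.14879292 22.63810074] [-1.00954631  0.44736393 -0.00338297] 0.009352635952241346
shift [-0.0005 -0.0019  0.0031] roll units None yaw_y now 0.045 tilt [ 0.003  0.    -1.   ] j6 after 0.51 F [-1.5 -4.2 22.6] w 0.0094 t 35.9
```

View pics/w29.png

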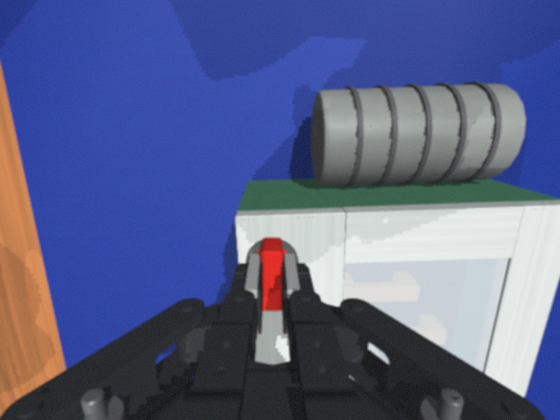

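>>> jog_arm:
  moves:
    - [0,0,-0.002,0,0]
    - [0,0,-0.004,0,0]
    - [0,0,-0.004,0,0.35]
    - [0,0,-0.004,0,0.35]
    - [0,0,-0.004,0,0.35]
    - [0,0,-0.03,0,0.35]
    - [0,0,-0.06,0,0.35]
    - [0,0,-0.06,0,0.35]

```text
t: 36.58
eef_pos: [0.428, 0.2671, 0.1776]
eef_rot: [2.17, 2.27, 0.011]
wrist_force: [1.0, -0.2, 0.6]
grip_width: 0.03
```

Run:
```python
from red import *
s=state();p=capture("wrist"); save(p,"w30"); print(s["eef_pos"],s["wrist_force"],s["joints"].round(2))
for o in reds(p,.122,Tcam(p,s)): print(o)
save(capture("scene"),"s30",(260,60,430,210),4)
plan((.4355,.1262,.18),.07+np.pi/2)
```

```text
[0.428004   0.26711382 0.17762285] [ 1.02237194 -0.24009098  0.55738037] [0.47 0.15 1.98 0.   1.01 0.43]
([270.0, 234.0], [255, 210, 30, 52, 1016], [0.4262, 0.2688, 0.0366, 0.0193, -1.5278])
shift [-0.1399  0.0036 -0.0061] roll units 3.092 yaw_y now 0.045 tilt [ 0.001  0.001 -1.   ] j6 after 1.78 F [-0.3 -0.  -0.2] w 0.0299 t 36.7
```

View pics/w30.png

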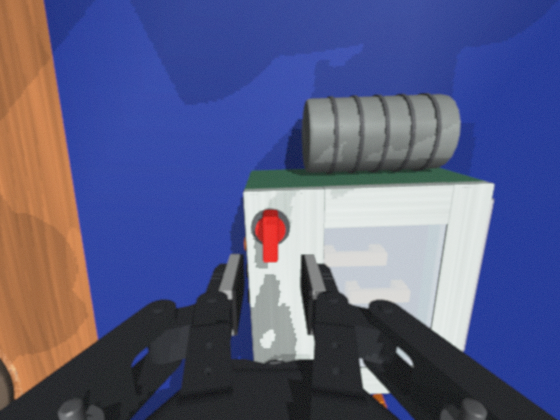

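View pics/s30.png

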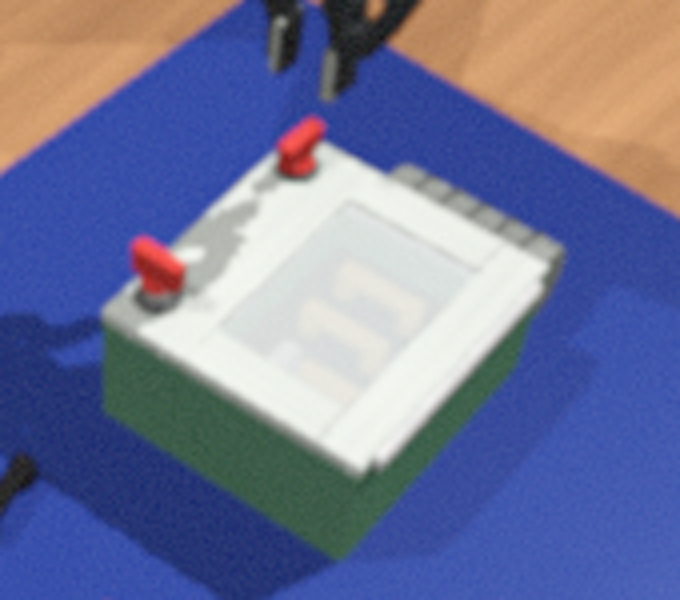

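>>> jog_arm:
  moves:
    - [-0.03,0.003,-0.006,-1,0.4]
    - [-0.07,0.003,-0.006,-1,0.4]
    - [-0.1,0.003,-0.006,-1,0.4]
    - [-0.14,0.004,-0.006,-1,0.4]
    - [-0.14,0.004,-0.006,-1,0.4]

```text
t: 37.1
eef_pos: [0.4337, 0.1217, 0.1773]
eef_rot: [-1.538, -2.736, 0.008]
wrist_force: [0.2, -0.1, -0.2]
grip_width: 0.0342
```

>>> jog_arm:
  moves:
    - [0,0,0,-1,0.4]
    - [0,0,0,-1,0.4]
    - [0,0,0,-1,0.4]
    - [0,0,0,-1,0.4]
    - [0,0,0,-1,0.4]

```text
t: 37.52
eef_pos: [0.434, 0.1254, 0.1775]
eef_rot: [-0.813, -3.03, 0.003]
wrist_force: [0.4, 0.6, -0.2]
grip_width: 0.0343
```

>>> jog_arm:
  moves:
    - [0,0,0,-1,0.4]
    - [0,0,0,-1,0.4]
    - [0,0,0,-1,0.4]
    - [0,0,0,-1,0.4]
    - [0,0,0,-1,0.4]

```text
t: 37.93
eef_pos: [0.4346, 0.1256, 0.1782]
eef_rot: [-0.042, -3.138, 0.001]
wrist_force: [-0.2, -0.3, 0.6]
grip_width: 0.034
```

Run:
```python
from red import *
s=state();p=capture("wrist"); save(p,"w31"); print(s["eef_pos"])
for o in reds(p,.131,Tcam(p,s)): print(o)
plan((.437,.126,.129),.07+np.pi/2)
```

```text
[0.43456032 0.12561074 0.17822021]
([474.0, 216.0], [443, 199, 66, 31, 1422], [0.4172, 0.2529, 0.0414, 0.0196, 1.5444])
([273.0, 241.0], [258, 216, 30, 54, 1038], [0.4335, 0.1256, 0.0369, 0.0185, -0.0263])
shift [-0.0024  0.0005  0.0494] roll units -0.201 yaw_y now 1.54 tilt [-0.003 -0.    -1.   ] j6 after -1.36 F [0.6 0.3 0.3] w 0.0341 t 38.0
```

View pics/w31.png

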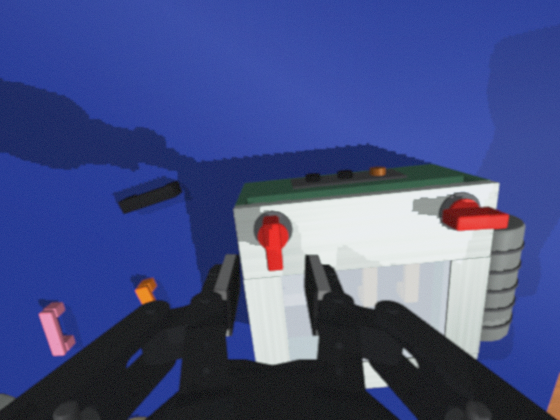

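>>> jog_arm:
  moves:
    - [-0.002,0,0.0,-0.2,0.4]
    - [-0.002,0,0.025,-0.2,0.4]
    - [-0.002,0,0.049,-0.2,0.4]
    - [-0.002,0,0.049,-0.2,0.4]
    - [-0.002,0,0.049,-0.2,0]
    - [-0.002,0,0.049,-0.2,0]
    - [-0.002,0,0.049,-0.2,0]
    - [-0.002,0,0.049,-0.2,0]

```text
t: 38.65
eef_pos: [0.4379, 0.1259, 0.1313]
eef_rot: [-0.115, 3.139, 0.001]
wrist_force: [-0.0, 1.0, -2.5]
grip_width: 0.009
```

>>> jog_arm:
  moves:
    - [0,0,0,0,0]
    - [0,0,0,0,0]
    - [0,0,0.004,0,0]
    - [0,0,0.008,0,0]
    - [0,0,0.011,0,0]
    - [0,0,0.013,0,0]
    - [0,0,0.014,0,0]
    - [0,0,0.014,0,0]

```text
t: 39.32
eef_pos: [0.4382, 0.1259, 0.1177]
eef_rot: [0.116, -3.139, -0.001]
wrist_force: [-3.7, 0.7, 8.3]
grip_width: 0.0087
```

Run:
```python
from red import *
s=state();p=capture("wrist"); save(p,"w32"); print(s["eef_pos"],s["wrist_force"],s["moment"],s["grip_width"])
```

```text
[0.43817089 0.12588824 0.11765889] [-3.69817254  0.71448847  8.32300544] [0.11870615 0.76335243 0.03432655] 0.008719841137032265
```

View pics/w32.png

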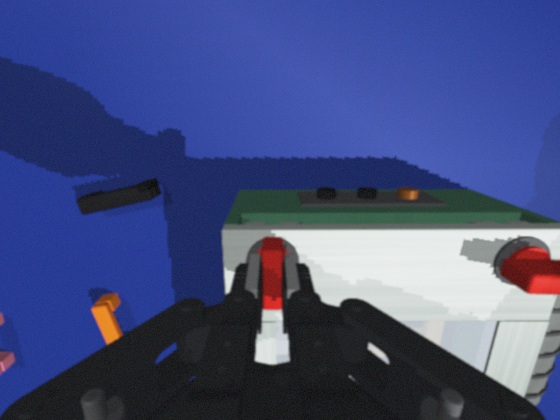

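>>> jog_arm:
  moves:
    - [0,0,0.001,0,0]
    - [0,0,0.002,0,0]
    - [0,0,0.003,0,0]
    - [0,0,0.003,0,0]

```text
t: 39.7
eef_pos: [0.4385, 0.1259, 0.1173]
eef_rot: [0.116, -3.138, -0.0]
wrist_force: [-10.3, -1.6, 28.0]
grip_width: 0.009
```

>>> jog_arm:
  moves:
    - [0,0,-0.001,0.2,0]
    - [0,0,-0.001,0.4,0]
    - [0,0,-0.001,0.6,0]
    - [0,0,-0.001,0.8,0]
    - [0,0,-0.001,0.8,0]

```text
t: 40.12
eef_pos: [0.4383, 0.1259, 0.1174]
eef_rot: [-0.515, -3.099, -0.0]
wrist_force: [-8.6, 0.7, 20.2]
grip_width: 0.0094
```

>>> jog_arm:
  moves:
    - [0,0,0,0.2,0]
    - [0,0,0,0.4,0]
    - [0,0,0,0.6,0]
    - [0,0,0,0.8,0]
    - [0,0,0,0.8,0]

```text
t: 40.53
eef_pos: [0.4384, 0.126, 0.1174]
eef_rot: [-1.12, -2.934, -0.0]
wrist_force: [-7.4, 0.2, 20.8]
grip_width: 0.0091
```

>>> jog_arm:
  moves:
    - [0,0,0,0.2,0]
    - [0,0,0,0.4,0]
    - [0,0,0,0.6,0]
    - [0,0,0,0.8,0]
    - [0,0,0,0.8,0]

```text
t: 40.95
eef_pos: [0.4383, 0.126, 0.1174]
eef_rot: [-1.681, -2.653, -0.0]
wrist_force: [-8.7, -0.2, 20.8]
grip_width: 0.0092
```

>>> jog_arm:
  moves:
    - [0,0,0,0.2,0]
    - [0,0,0,0.4,0]
    - [0,0,0,0.6,0]
    - [0,0,0,0.8,0]
    - [0,0,0,0.8,0]

```text
t: 41.37
eef_pos: [0.4384, 0.1261, 0.1174]
eef_rot: [-2.175, -2.266, -0.0]
wrist_force: [-9.2, 1.2, 19.3]
grip_width: 0.0094
```

Run:
```python
from red import *
s=state();p=capture("wrist"); save(p,"w33"); print(s["eef_pos"],s["wrist_force"],s["moment"],s["grip_width"]); plan((.437,.126,.114))
```

```text
[0.43835579 0.12606477 0.11740127] [-9.21726518  1.19597611 19.34374928] [0.07622829 1.5408265  0.00379034] 0.009407748374166988
shift [-0.     -0.0014  0.0034] roll units None yaw_y now 0.044 tilt [-0.     0.001 -1.   ] j6 after 0.24 F [-7.8  0.6 20. ] w 0.0089 t 41.4
```

View pics/w33.png

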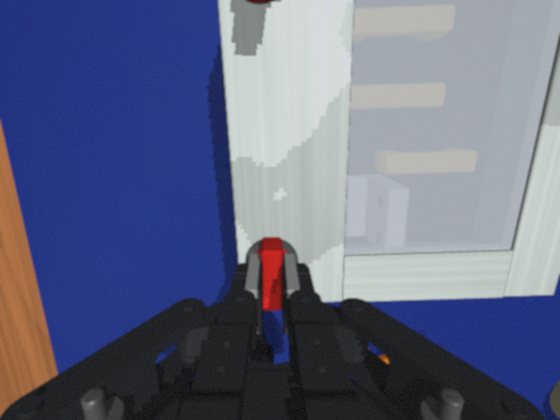

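>>> jog_arm:
  moves:
    - [0,0,-0.002,0,0]
    - [0,0,-0.004,0,0]
    - [0,0,-0.004,0,0.35]
    - [0,0,-0.004,0,0.35]
    - [0,0,-0.004,0,0.35]
    - [0,0,-0.03,0,0.35]
    - [0,0,-0.06,0,0.35]
    - [0,0,-0.08,0,0.35]

```text
t: 42.08
eef_pos: [0.4387, 0.1256, 0.1961]
eef_rot: [2.17, 2.27, 0.002]
wrist_force: [0.1, 0.2, 1.4]
grip_width: 0.03
```

Run:
```python
from red import *
s=state();print(s["eef_pos"],s["wrist_force"])
plan((.40,-.357,.2),0.0)
c=capture("scene");save(c,"s34",(260,60,430,210),4)
for y in (.07,-.07):
    for h,n in ((.036,"up"),(.027,"caught"),(.0225,"down")):
        print(y,n,proj(c,[*tum(-.073,y),.095+h]).round(1), ((proj(c,[*tum(-.073,y),.095+h])-[260,60]+.5)*4).round(0))
```

```text
[0.43872891 0.12556005 0.19612658] [0.09135086 0.17225123 1.43015884]
shift [-0.4803 -0.0604 -0.0039] roll units 0.09 yaw_y now 0.045 tilt [ 0.002 -0.    -1.   ] j6 after -0.73 F [0.1 0.2 1.4] w 0.03 t 42.1
0.07 up [334.7  90.6] [301. 124.]
0.07 caught [334.4  93.5] [300. 136.]
0.07 down [334.2  94.9] [299. 142.]
-0.07 up [298.6 123.1] [156. 254.]
-0.07 caught [298.5 125.9] [156. 265.]
-0.07 down [298.4 127.2] [156. 271.]
```

View pics/s34.png

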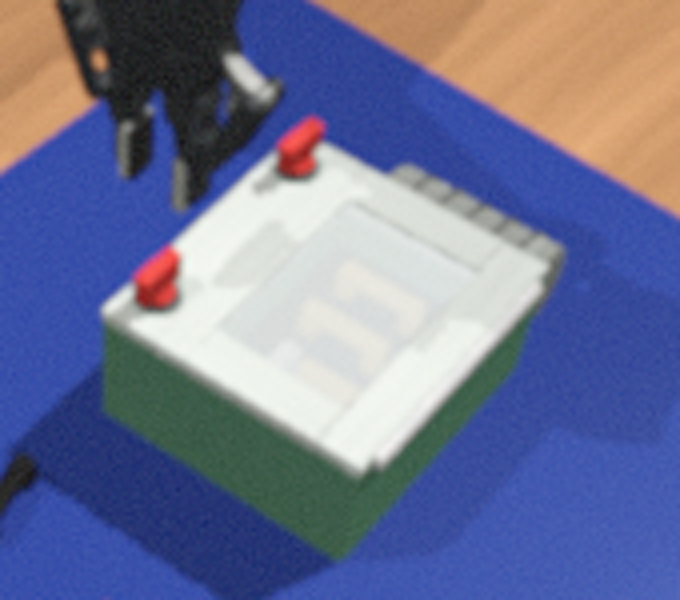

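Both wings lie parallel to the front edge at caught height, with tops at about (300,136) and (157,267) as predicted. The last step is shutting the vise jaw.

>>> jog_arm:
  moves:
    - [-0.3,-0.02,0,0.09,0.45]
    - [-0.3,-0.02,0,0.09,0.45]
    - [-0.3,-0.02,0,0.09,0.45]
    - [-0.3,-0.02,0,0.09,0.45]
    - [-0.3,-0.02,0,0.09,0.45]
    - [-0.3,-0.02,0,0.09,0.45]
    - [-0.3,-0.02,0,0.09,0.45]
    - [-0.3,-0.02,0,0.09,0.45]

```text
t: 42.8
eef_pos: [0.4317, -0.1809, 0.1949]
eef_rot: [2.223, 2.213, -0.002]
wrist_force: [0.4, -1.0, 0.7]
grip_width: 0.0385
```

Run:
```python
from red import *
s=state();print(s["eef_pos"],s["wrist_force"])
plan((.428,-.357,.14),0.0)
```

```text
[ 0.43171309 -0.18085418  0.19492414] [ 0.37622281 -1.02537356  0.71685882]
shift [-0.1759 -0.003   0.0557] roll units -0.009 yaw_y now -0.005 tilt [ 0.002 -0.004 -1.   ] j6 after -0.7 F [ 0.4 -1.   0.7] w 0.0385 t 42.8
```

>>> jog_arm:
  moves:
    - [-0.176,-0.003,0,0,0.45]
    - [-0.176,-0.003,0,0,0.45]
    - [-0.176,-0.003,0.02,0,0.45]
    - [-0.176,-0.003,0.045,0,0.45]
    - [-0.176,-0.003,0.055,0,0.45]
    - [-0.176,-0.003,0.055,0,0.45]
    - [-0.176,-0.003,0.055,0,0.45]
    - [-0.176,-0.003,0.055,0,0.45]

```text
t: 43.47
eef_pos: [0.4284, -0.35, 0.1394]
eef_rot: [-2.22, -2.221, -0.001]
wrist_force: [0.2, -0.0, 0.8]
grip_width: 0.0385
```

Run:
```python
from red import *
s=state();print(s["eef_pos"],s["wrist_force"]); save(capture("wrist"),"w35")
plan((.428,-.357,.06),0.0)
```

```text
[ 0.42835474 -0.35001796  0.1394259 ] [ 0.21087077 -0.04764684  0.84274616]
shift [-0.0069 -0.0009  0.0803] roll units 0.002 yaw_y now 0.001 tilt [ 0.001 -0.    -1.   ] j6 after -0.7 F [ 1.3 -0.2 -0.1] w 0.0381 t 43.5
```

View pics/w35.png

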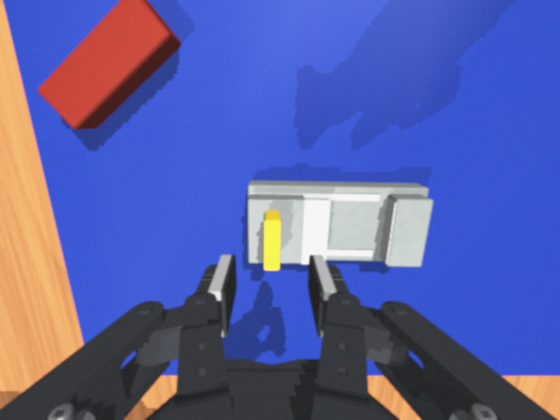

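>>> jog_arm:
  moves:
    - [-0.007,0,0.04,0,0.45]
    - [-0.007,0,0.079,0,0.45]
    - [-0.007,0,0.079,0,0.45]
    - [-0.007,0,0.079,0,0.45]
    - [-0.007,0,0.079,0,0]
    - [-0.007,0,0.079,0,0]
    - [-0.007,0,0.079,0,0]
    - [-0.007,0,0.079,0,0]

```text
t: 44.18
eef_pos: [0.4296, -0.3585, 0.0637]
eef_rot: [2.221, 2.218, 0.001]
wrist_force: [-1.1, 2.3, 6.1]
grip_width: 0.011
```

>>> jog_arm:
  moves:
    - [0,0.008,0,0,0]
    - [0,0.016,0,0,0]
    - [0,0.024,0,0,0]
    - [0,0.031,0,0,0]
    - [0,0.036,0,0,0]
    - [0,0.039,0,0,0]
    - [0,0.039,0,0,0]
    - [0,0.039,0,0,0]

```text
t: 44.85
eef_pos: [0.4683, -0.3592, 0.0637]
eef_rot: [2.22, 2.218, -0.0]
wrist_force: [-2.7, 0.8, 6.4]
grip_width: 0.0105
```

>>> jog_arm:
  moves:
    - [0,0.001,0,0,0]
    - [0,0.002,0,0,0]
    - [0,0.002,0,0,0]
    - [0,0.002,0,0,0]

```text
t: 45.18
eef_pos: [0.4683, -0.3591, 0.0637]
eef_rot: [-2.222, -2.221, 0.004]
wrist_force: [-6.6, -1.0, 10.4]
grip_width: 0.0106
```

>>> jog_arm:
  moves:
    - [0,-0.001,0,0,0.4]
    - [0,-0.001,0,0,0.4]
    - [0,-0.001,0,0,0.4]
    - [0,-0.001,-0.04,0,0.4]
    - [0,-0.001,-0.08,0,0.4]
    - [0,-0.001,-0.12,0,0.4]
    - [0,-0.001,-0.14,0,0.4]
    - [0,-0.001,-0.14,0,0.4]

```text
t: 45.85
eef_pos: [0.4723, -0.3608, 0.208]
eef_rot: [2.211, 2.212, 0.002]
wrist_force: [0.9, -0.6, 0.2]
grip_width: 0.0341
```

Run:
```python
from red import *
s=state();print(s["eef_pos"],s["wrist_force"]); p=capture("wrist");save(p,"w36"); t=capture("top"); save(t,"t36"); c=capture("scene"); save(c,"s36")
print(len(reds(t)))
for o in reds(t): print(o)
```

```text
[ 0.47226448 -0.36079873  0.20801557] [ 0.90234507 -0.5919693   0.22901224]
0
```

View pics/w36.png

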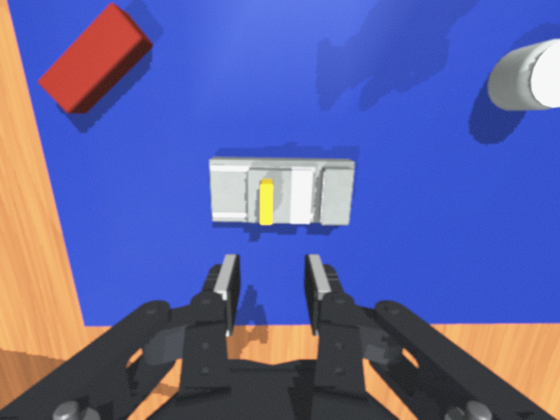

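View pics/t36.png

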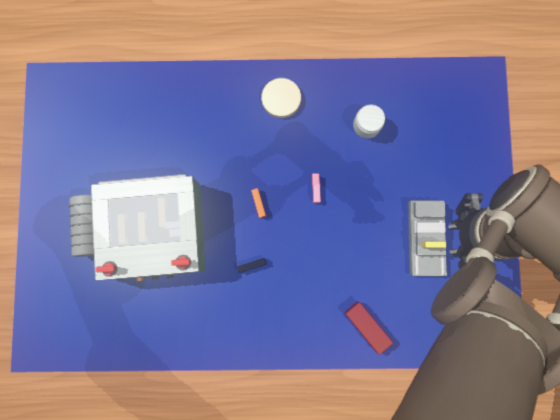

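View pics/s36.png

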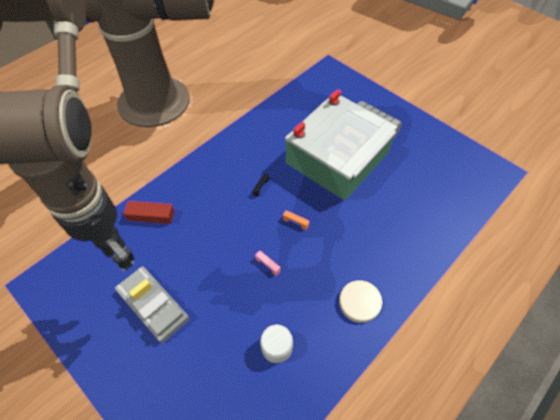

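The jaw is shut, with its handle back at (435,244) in the top view. The lid is shut with both wings parallel to the front edge, and the bystanders sit where they started. I'll let the arm settle, then hand in.

>>> jog_arm:
  moves:
    - [0,0,0,0,0.4]
    - [0,0,0,0,0.4]
    - [0,0,0,0,0.4]
    - [0,0,0,0,0.4]

```text
t: 46.33
eef_pos: [0.4678, -0.3574, 0.1993]
eef_rot: [-2.22, -2.22, 0.0]
wrist_force: [-0.1, -0.1, -0.1]
grip_width: 0.0338
```

```bash
python3 -c "
from workcell import *
print(finish_job())"
```

```text
the job is handed in; nothing more can be done
None
```

I finished every step of the task and handed the job in at about 46 s; `finish_job` gives no verdict, so success isn't confirmed.

**What I did:**
- Opened the vise jaw about 38 mm and lifted the bracket out into the chamber.
- Added the three brass pulls I found on the bench; I saw no fourth in any view.
- Pushed the lid shut from behind.
- Pressed each stud down to its stop (about 22 N and 28 N at the wrist), turned it 1.6 rad clockwise and released it.
- Pushed the emptied jaw shut against its stop.

**What the last checks showed:**
- The lid is closed, and the three pulls show through its window in the final pictures. The bracket shows there too in the wrist view taken while turning stud B.
- Both wings lie parallel to the lid's front edge. After the second stud was released, their tops stood at the height expected for caught studs, about 9 mm down. That is read from the picture, good to about 1–2 mm.
- The jaw handle is back at its starting pixel.
- The buff, compound bar, tin and look-alikes look unmoved.
- The arm is clear, with no force on the wrist.
- One disagreement: the jaw handle's grip position read about 2 mm further in than at the start. With the stop felt, I took this as grip offset.
- One check failed: the red detector found nothing in the last top image, so I judged the studs by eye there.

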